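# Change the packs in the repair-cafe charging dock and key it on

## Robot

A 6-joint arm with a two-finger parallel gripper is mounted at the origin on the work surface. World frame = base frame: x ahead of the robot, y to its left, z up, the work surface at z = 0. Lengths are in mm, angles in rad, forces in N, time in s.
With the tool pointing down it reaches from about 250 to 725 mm from the base axis. Payload 4 kg.
Tool frame: the origin (TCP) lies on the centre line of the jaws, within the pads' length; the fingertips stand 14 mm ahead of it and the grasp point (between the pads) lies 5 mm behind it; z points along the fingers, y is the direction in which the jaws open and shut (so a half turn about z gives the same grasp; the last joint's range is limited). The gripper opens to 85 mm and grips with 20 to 120 N. Pads are 22 mm wide; open, the fingers measure 114 mm over their backs; the gripper's body (76 mm by 85 mm) begins 54 mm behind the grasp point. The pads swing forward as they close: fully open they stand 13 mm farther back than shut.
Start: joints at [-1.17, 0.241, 0.005, 1.335, 0, 1.571], TCP at [195.076, -460.375, 222.706] pointing down, gripper open.
Joint ranges: [-2.72, 2.72], [-1.05, 1.87], [-1.09, 1.28], [-1.99, 2.15], [-1.42, 1.44], [-3.14, 3.14]. Speed limits (rad/s): [2.79, 2.79, 3.14, 3.14, 3.14, 3.14].

## Interface

Orientations are given as [roll, pitch, yaw] about the fixed x, y, z axes, in that order (R = Rz(yaw) Ry(pitch) Rx(roll)).
In Python, from station import status, camera, arm, models gives the robot as it stands.
- The arm moves only by the tool drive_tool, never from a script. Its argument "plan" is a list of rows, each an object with "dp": the shift along the tool's x, y, z in cm, a list of three; "rot": the turn, a rotation vector about the tool's x, y, z in degrees, a list of three; "hand": the gripper command: -1 is shut, 1 is fully open, values between are in proportion. A call has 1 to 20 rows; each row is the pose to reach, as a shift and turn from the pose measured when the call began, along the tool's axes at that moment; what a row does not reach only later rows make up. A row lasts 1/8 s, in which the tool goes at most 62.5 mm and 10.7 degrees, less where a joint would pass 70% of its speed; a pose out of reach is approached as far as the arm can. A call with a gripper value outside its range is refused whole. The fingers move at their own pace and stop on an object; the grip force is fixed at half the most. Time passes only in rows, so rows that repeat a pose let the fingers close. It gives the time, the measured TCP pose, the force and the opening at its end, in the units of the state.
- status.sense(): the state, without advancing time (a new reading comes with each control period).
- camera(name): name is "side" or "top" or "wrist"; returns a dict with "color" (400x640x3 uint8, red, green, blue), "K" (3x3 intrinsics, pixels), "k1" (the pictures are not rectified: a ray, as slopes to the right and down, at radius r is drawn at 1 + k1 r^2 times it, then the intrinsics apply), "world_from_camera" (4x4, takes a point from camera to world coordinates). Camera axes: x right, y down, z forward; pixel columns grow to the right and rows downward; lengths in mm; the calibration is good to about 2 mm. A picture is of the moment at which its call begins. There is no depth.
- arm.hand_in(): hands the job in, once; it reports no verdict.
Trained networks look in a picture, given as the dict that the camera call returned (one of the last four; its "shot" number tells which), for a name from the list of things; names that differ only in an ending like _2 or _b are one class to them, and where a whole thing is asked for, a point or a joint stands for the part that bears it (a point fixed in the world has none). Each returns a list of dicts, best first, with "score" (0 to 1); they miss things now and then, are a little off and sometimes report something else, mostly with a low value. They report only what shows in the picture. A call takes as long as a camera call. They do not tell look-alikes from the thing itself.
- models.trace(picture, thing): "mask" (400x640 bool, what is visible of it) and "extent" ([left, top, width, height] in pixels, round what is visible of it).
The state is a dict: "time_s": time; "qpos": joint angles; "qd": joint speeds; "tau": joint torques, N m; "tcp_pos": TCP position; "tcp_rot": TCP orientation; "wrist_force": force on the tool from outside, world axes, zero at the start; "torque": the same for the moment, N m; "gripper_width": finger opening in mm.
Only numpy, scipy, OpenCV 4.12 (cv2) and the standard library are available. Lean on these libraries where they do the work, as an engineer would, in place of code of your own. Each camera call takes 0.05 s, during which the arm holds its last target. There are 200 camera calls.

## Task

At this repair cafe table, first lift every charged battery pack out of the charging dock and put it in the white tub. Then load every flat pack standing on the table into the dock, one to a bore, any bore, and press each fully home until it bottoms and its white mark line is level with the rim. Last, take the key from its stand, push it fully home in the dock's key switch, turn it clockwise to its stop at on and leave it there, without shoving the meter, screwdriver or dial cap.

Things in the scene. Friction and masses are not known exactly. Their poses are not given: they have to be found in the camera images.
- flat0_mid (a point): Flat battery pack standing on the table (2 or 3 present). Upright grey plastic cylinder, 50 mm in diameter, 90 mm tall, 250 g, steel foot, weighted low, chamfered at the foot, brass contact on top; a white mark line runs round it 50 mm above its foot. The point is at its centre, half-way up (45 mm above the foot), z towards its top. 
- flat1_mid (a point): Flat battery pack standing on the table (2 or 3 present). Upright grey plastic cylinder, 50 mm in diameter, 90 mm tall, 250 g, steel foot, weighted low, chamfered at the foot, brass contact on top; a white mark line runs round it 50 mm above its foot. The point is at its centre, half-way up (45 mm above the foot), z towards its top. 
- flat2_mid (a point): Flat battery pack standing on the table (2 or 3 present). Upright grey plastic cylinder, 50 mm in diameter, 90 mm tall, 250 g, steel foot, weighted low, chamfered at the foot, brass contact on top; a white mark line runs round it 50 mm above its foot. The point is at its centre, half-way up (45 mm above the foot), z towards its top. 
- full0_mid (a point): Charged battery pack, the same make as the flat ones, standing popped up in bore well0 of the dock at the start, its foot 35 mm below the rim and its top 55 mm above it; lifts straight out (2 or 3 present). Same size and shape as a flat pack: 50 mm in diameter, 90 mm tall, 250 g. The point is at its centre, half-way up, z towards its top.
- full1_mid (a point): Charged battery pack, the same make as the flat ones, standing popped up in bore well1 of the dock at the start, its foot 35 mm below the rim and its top 55 mm above it; lifts straight out (2 or 3 present). Same size and shape as a flat pack: 50 mm in diameter, 90 mm tall, 250 g. The point is at its centre, half-way up, z towards its top.
- full2_mid (a point): Charged battery pack, the same make as the flat ones, standing popped up in bore well2 of the dock at the start, its foot 35 mm below the rim and its top 55 mm above it; lifts straight out (2 or 3 present). Same size and shape as a flat pack: 50 mm in diameter, 90 mm tall, 250 g. The point is at its centre, half-way up, z towards its top.
- well0 (a point): Centre of the mouth, at rim height, of an upright round blind bore in the dock: 53 mm wide, 3 mm chamfer, 50 mm deep. A brass plug stands 15 mm up from its floor and yields stiffly (6 N, stays where pushed); a pack resting on it is not home. Pushed to the floor, a pack has its mark line at the rim and its centre 5 mm below the rim. z up; x, y as the dock's.
- well1 (a point): Centre of the mouth, at rim height, of an upright round blind bore in the dock: 53 mm wide, 3 mm chamfer, 50 mm deep. A brass plug stands 15 mm up from its floor and yields stiffly (6 N, stays where pushed); a pack resting on it is not home. Pushed to the floor, a pack has its mark line at the rim and its centre 5 mm below the rim. z up; x, y as the dock's.
- well2 (a point): Centre of the mouth, at rim height, of an upright round blind bore in the dock: 53 mm wide, 3 mm chamfer, 50 mm deep. A brass plug stands 15 mm up from its floor and yields stiffly (6 N, stays where pushed); a pack resting on it is not home. Pushed to the floor, a pack has its mark line at the rim and its centre 5 mm below the rim. z up; x, y as the dock's.
- dock: Fixed grey charging dock, 110 mm (x) by 360 mm (y, reaching from -170 to 190 mm), top 75 mm above the table (70 mm round the key switch); origin on the table under it. Bores at y = -120, -40 and 40 mm, key switch at y = 135 mm, all at x = 0.
- slot (a point): Centre of the top face of the key switch's round steel barrel (45 mm wide), 78 mm above the table. The keyway slot in it is 23 mm long along this point's x, 7.5 mm wide along its y and 40 mm deep or more, upright; these axes turn with the barrel. z up.
- switch (a joint): Angle of the key switch's barrel: 0 = off (slot along the dock's x), grows clockwise seen from above to its stop at 1.3 rad = on. Turns against about 0.08 N m of friction and stays where it is left. The key has up to about 0.13 rad of play in the slot.
- key_bow (a point): Key, 50 g, upright in the stand at the start. Its flat black bow is 44 mm along x, 10 mm thick along y and 42 mm tall; the point is at the bow's centre, z up. Below the bow the steel blade goes 38 mm down: 20 by 5 mm, its last 8 mm only 14 by 3.5 mm, in the same plane as the bow. It goes in either way round. Home, the bow rests on the barrel: this point 21 mm above the slot point.
- stand: Fixed wooden key stand, 70 (x) by 60 (y) by 50 mm tall, origin at the centre of its underside. Its slot, along x, holds the key with the bow resting on the stand's top.
- tub: Fixed open white tub, 120 (x) by 220 (y) mm outside, 60 mm tall, walls and floor about 4 mm thick; origin at the centre of its underside.
- meter: Bystander: orange multimeter, 150 by 80 by 36 mm, lying flat; origin at its underside. Leave alone.
- driver: Bystander: screwdriver, 200 mm long, lying along its x. Leave alone.
- cap_mid (a point): Bystander: black plastic dial cap (ring), 60 mm in diameter, 25 mm tall; point at its centre. Leave alone.
Not all that is in view belongs to the job. Leave any green look-alike of the part that bears flat2_mid alone.

How it is judged:
By the outcome, as a careful person would: the job done as asked, in the order asked, and still so for the second after the job is handed in, with the robot touching nothing.
Of flat0, flat1, flat2 only 2 to 3 are there at a start; the rules pass over those that are not, and their reading is None.
Of full0, full1, full2 only 2 to 3 are there at a start; the rules pass over those that are not, and their reading is None.
At some moment in a run one of flat0, flat1, flat2 may be knocked a few centimetres aside while the robot is not near it.
It also fails if it takes over 208 s, if anything falls off the work surface, if the arm or the gripper's body presses on something with over 40 N, if the wrist force passes 120 N, or if a joint passes its speed limit or range.

## Working session

There is one attempt and no reset: what is moved stays moved. The work goes in short steps, Python scripts to look and compute and a tool call to move; the robot and the scene stay as the last step left them, time stands still between calls to the robot, and variables do not carry over. Pictures are saved under pics/ and viewed, about 12 in all and at most 16, crops included, and the job is handed in when it is done.

Besides the shell and the picture viewer there is one more tool, called after "Emit:" as name(argument=value, ...) on one line, values as JSON. drive_tool: Moves the arm, as the interface text tells. Its arguments: {"type":"object","properties":{"plan":{"type":"array"}},"required":["plan"]}

```bash
ls; mkdir -p pics
cat > h.py <<'E'
import numpy as np, cv2
from scipy.spatial.transform import Rotation as Ro
from station import status, camera, arm, models
def save(p,n,crop=None,scale=1):
    im=p["color"][:,:,::-1]
    if crop: l,t,w,h=crop; im=im[t:t+h,l:l+w]
    cv2.imwrite("pics/%s.png"%n,cv2.resize(im,None,fx=scale,fy=scale,interpolation=cv2.INTER_CUBIC))
def ray(p,uv):
    K=np.array(p["K"]);k=p["k1"];T=np.array(p["world_from_camera"])
    d=np.array([(uv[0]-K[0,2])/K[0,0],(uv[1]-K[1,2])/K[1,1]]);s=d.copy()
    for _ in range(30): s=d/(1+k*(s@s))
    return T[:3,3],T[:3,:3]@np.array([s[0],s[1],1])
def at_z(p,uv,z):
    o,d=ray(p,uv); return o+d*(z-o[2])/d[2]
def proj(p,P):
    K=np.array(p["K"]);T=np.array(p["world_from_camera"])
    c=T[:3,:3].T@(np.array(P,float)-T[:3,3]);s=c[:2]/c[2];s=s*(1+p["k1"]*(s@s))
    return np.array([K[0,0]*s[0]+K[0,2],K[1,1]*s[1]+K[1,2]])
E
python3 - <<'E'
from h import *
print(status.sense())
for n in("top","side"):
    p=camera(n);save(p,n+"0");print(n,np.array(p["K"]).round(1).tolist(),p["k1"],np.array(p["world_from_camera"]).round(3).tolist())
    for t in("flat0_mid","full0_mid","dock","slot","key_bow","stand","tub","meter","driver","cap_mid"):
        try:
            r=models.trace(p,t)
        except Exception as e: print(t,e);continue
        for x in r[:7]:
            m=x["mask"];v,u=np.nonzero(m)
            print(t,round(x["score"],2),x["extent"],u.mean().round(1),v.mean().round(1))
E
```

```text
pics
{'time_s': 0.0, 'qpos': array([-1.16998665e+00,  2.41399106e-01,  3.70977172e-03,  1.33520537e+00,
        3.29429464e-05,  1.57079149e+00]), 'qd': array([-0.0011362 ,  0.00030744,  0.00166335,  0.00042873, -0.00043494,
        0.00014128]), 'tau': array([ 5.88818602e-04, -3.72319186e+01,  2.52407831e+01,  1.70753984e-02,
       -9.72264820e-05, -8.00826626e-06]), 'tcp_pos': array([ 194.83410196, -459.76136347,  221.81439705]), 'tcp_rot': array([-3.13949427e+00, -3.29530192e-05,  4.00814438e-01]), 'wrist_force': array([ 0.09884535, -0.14456797, -0.57551325]), 'torque': array([ 0.00630936, -0.05885066,  0.02165654]), 'gripper_width': 85.29358794808064}
top [[412.4, 0.0, 326.5], [0.0, 412.4, 195.3], [0.0, 0.0, 1.0]] -0.03506850401547623 [[0.008, -0.997, 0.076, 456.124], [-1.0, -0.009, -0.011, -26.527], [0.012, -0.076, -0.997, 1281.124], [0.0, 0.0, 0.0, 1.0]]
flat0_mid 0.54 [258.2, 158.1, 11.4, 14.1] 264.9 161.1
full0_mid 0.85 [340.7, 168.3, 18.8, 15.9] 350.5 173.3
full0_mid 0.43 [409.0, 164.2, 10.4, 29.7] 412.0 179.4
dock 0.73 [245.7, 142.5, 125.7, 57.9] 303.4 168.7
dock 0.39 [182
[... 700 characters left out ...]
mid 0.53 [311.1, 169.4, 16.9, 19.6] 318.8 178.7
full0_mid 0.35 [263.2, 223.3, 18.8, 11.8] 272.4 228.7
dock 0.62 [241.2, 181.6, 100.3, 88.6] 289.7 228.4
slot 0.7 [263.9, 224.7, 17.8, 13.1] 272.5 228.8
key_bow 0.74 [302.6, 295.8, 23.9, 23.5] 314.7 306.5
key_bow 0.35 [373.0, 179.3, 15.3, 28.1] 379.6 189.2
stand 0.64 [294.3, 302.6, 40.7, 44.3] 314.3 325.7
tub 0.55 [308.2, 232.4, 78.1, 83.9] 349.7 272.6
tub 0.43 [362.5, 198.0, 20.1, 33.4] 373.0 212.0
meter 0.7 [315.0, 148.6, 44.2, 20.4] 338.6 158.8
meter 0.65 [243.3, 177.5, 98.4, 93.7] 289.5 229.0
driver 0.67 [323.8, 173.2, 27.6, 6.8] 337.9 176.6
driver 0.3 [302.3, 296.4, 24.2, 22.5] 314.6 306.5
cap_mid 0.95 [203.7, 282.8, 25.4, 20.5] 216.0 294.3
```

Run:
```python
import cv2
a=cv2.imread("pics/top0.png")[100:300,150:520];b=cv2.imread("pics/side0.png")[130:370,170:490]
cv2.imwrite("pics/t1.png",cv2.resize(a,None,fx=2.16,fy=2.16,interpolation=2))
cv2.imwrite("pics/s1.png",cv2.resize(b,None,fx=2.5,fy=2.5,interpolation=2))
```

```text
(no output)
```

View pics/t1.png

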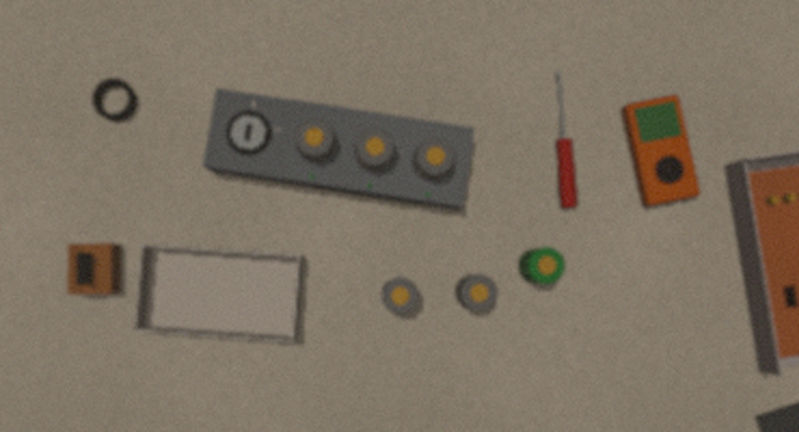

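View pics/s1.png

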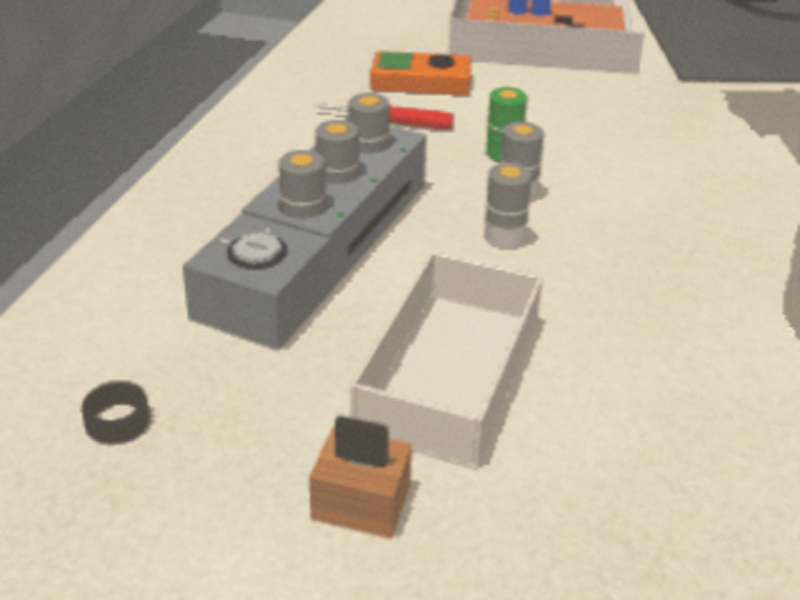

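The top view shows three packs in the dock with brass tops at about (296,163), (323,168) and (352,172), and the key switch at (265,161). Two grey flats stand at (336,237) and (372,236), with the green decoy at (402,223). The tub is at (250,235) and the key in its stand at (189,224). The side view agrees.

```bash
cat >> h.py <<'E'
def brass(p,minarea=6):
    h=cv2.cvtColor(p["color"],cv2.COLOR_RGB2HSV)
    m=cv2.inRange(h,(12,120,120),(28,255,255))
    n,_,s,c=cv2.connectedComponentsWithStats(m)
    out=[]
    for i in range(1,n):
        if s[i,4]>=minarea: out.append((c[i].round(2).tolist(),int(s[i,4])))
    return out
def tri(rs):
    A=0;b=0
    for o,d in rs:
        d=d/np.linalg.norm(d);M=np.eye(3)-np.outer(d,d);A=A+M;b=b+M@o
    return np.linalg.solve(A,b)
E
python3 - <<'E'
from h import *
p=camera("top");q=camera("side");w=camera("wrist")
print("wrist",np.array(w["K"]).round(1).tolist(),w["k1"],np.array(w["world_from_camera"]).round(3).tolist())
save(w,"w0")
B=[c for c,a in brass(p) if c[0]<430];S=[c for c,a in brass(q)]
print(B,S)
for c in B:
    for z in (90,130):
        P=at_z(p,c,z); e=proj(q,P); d=[np.hypot(*(e-np.array(s))) for s in S]
        if min(d)<8:
            s=S[int(np.argmin(d))];print(c,z,P.round(1),"side z-plane",at_z(q,s,z).round(1),"tri",tri([ray(p,c),ray(q,s)]).round(1),round(min(d),1))
m=models.trace(p,"slot")[0]["mask"];v,u=np.nonzero(m);print("slot",at_z(p,(u.mean(),v.mean()),78))
m=models.trace(q,"slot")[0]["mask"];v,u=np.nonzero(m);print("slot",at_z(q,(u.mean(),v.mean()),78))
T=lambda u,v:(150+u/2.16-.25,100+v/2.16-.25)
for n,uv,z in [("tubTL",(148,247),60),("tubTR",(305,257),60),("tubBR",(300,343),60),("tubBL",(138,328),60),("bow",(86,268),92),("dockTL",(218,91),70),("dockTR",(473,129),75),("dockBL",(207,167),70),("dockBR",(464,207),75),("cap",(115,100),25),("drvR",(570,208),10),("drvtip",(558,74),10),("meterTL",(624,107),36)]:
    print(n,at_z(p,T(*uv),z).round(0)[:2])
E
```

```text
wrist [[302.7, 0.0, 317.9], [0.0, 302.7, 195.4], [0.0, 0.0, 1.0]] -0.004293248187520548 [[0.389, -0.887, -0.249, 258.093], [-0.921, -0.375, -0.106, -432.432], [0.001, 0.271, -0.963, 373.652], [0.0, 0.0, 0.0, 1.0]]
[[294.96, 162.84], [323.3, 167.48], [351.37, 171.65], [402.82, 222.41], [334.77, 236.54], [371.43, 235.15]] [[452.47, 79.08], [496.17, 56.27], [430.12, 58.88], [435.43, 70.57], [491.27, 79.78], [432.31, 78.31], [427.17, 83.33], [431.29, 91.17], [489.9, 91.8], [440.5, 106.67], [482.89, 112.67], [492.58, 119.4], [366.5, 134.81], [338.7, 156.62], [372.89, 167.17], [317.17, 169.94], [304.33, 181.05], [379.0, 181.5], [290.38, 193.55], [373.73, 198.42], [312.77, 324.1]]
[294.96, 162.84] 130 [634.7  50.1 130. ] side z-plane [633.3  51.3 130. ] tri [634.4  50.  129.2] 0.4
[323.3, 167.48] 130 [622.3 -29.8 130. ] side z-plane [622.2 -27.6 130. ] tri [622.7 -29.7 128.8] 0.4
[351.37, 171.65] 130 [ 611.2 -108.9  130. ] side z-plane [ 610.  -106.1  130. ] tri [ 611.2 -109.1  128.4] 0.5
[402.82, 222.41] 90 [ 470.1 -261.2   90. ] side z-plane [ 470.1 -260.1   90. ] tri [ 470.2 -261.3   89.4] 0.2
[334.77, 236.54] 90 [428.1 -64.6  90. ] side z-plane [427.4 -63.   90. ] tri [427.9 -64.6  89. ] 0.3
[334.77, 236.54] 130 [429.  -63.3 130. ] side z-plane [421.3 -92.9 130. ] tri [423.3 -63.8 144.7] 6.4
[371.43, 235.15] 90 [ 432.8 -170.2   90. ] side z-plane [ 432.5 -168.4   90. ] tri [ 432.8 -170.3   89. ] 0.3
[371.43, 235.15] 130 [ 433.6 -165.4  130. ] side z-plane [ 456.3 -178.3  130. ] tri [ 443.6 -162.4  139.1] 7.2
slot [647.85551286 143.32678803  78.        ]
slot [643.81097502 149.57376538  78.        ]
tubTL [491. 280.]
tubTR [479.  64.]
tubBR [362.  70.]
tubBL [380. 290.]
bow [461. 354.]
dockTL [706. 187.]
dockTR [ 655. -164.]
dockBL [600. 199.]
dockBR [ 548. -152.]
cap [701. 341.]
drvR [ 553. -311.]
drvtip [ 748. -296.]
meterTL [ 696. -384.]
```

```bash
cat > rel.py <<'E'
import sys
from h import *
# args: x,y,z,yaw targets ; prints dp(cm), rot(deg) from current pose
s=status.sense();R0=Ro.from_euler("xyz",s["tcp_rot"]);p=s["tcp_pos"]
print("t %.1f pos %s rot %s F %s w %.1f q6 %.2f"%(s["time_s"],p.round(1),s["tcp_rot"].round(3),s["wrist_force"].round(1),s["gripper_width"],s["qpos"][5]))
for a in sys.argv[1:]:
    x,y,z,w=map(float,a.split(","))
    Rt=Ro.from_euler("xyz",[np.pi,0,w])
    print(a,"dp",(R0.inv().apply(np.array([x,y,z])-p)/10).round(2).tolist(),"rot",np.degrees((R0.inv()*Rt).as_rotvec()).round(1).tolist())
E
python3 rel.py 611.2,-109,232,1.425 611.2,-109,111,1.425
```

```text
t 1.4 pos [ 195.1 -460.4  222.7] rot [-3.142  0.     0.401] F [ 0.8  0.8 -0.2] w 85.5 q6 1.57
611.2,-109,232,1.425 dp [52.02, -16.12, -0.93] rot [-0.0, -0.0, -58.7]
611.2,-109,111,1.425 dp [52.02, -16.12, 11.17] rot [-0.0, -0.0, -58.7]
```

View pics/w0.png

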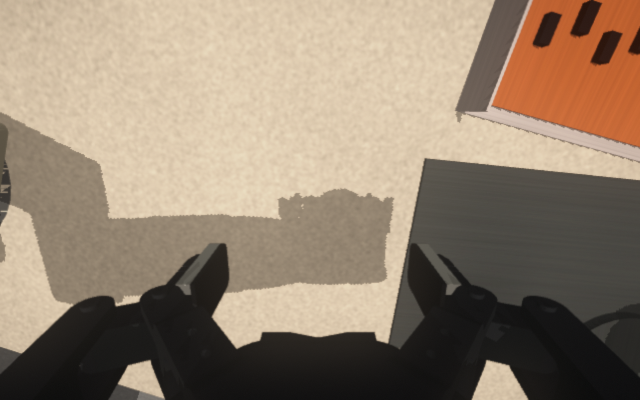

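The wrist view shows the open fingers at about (205,265) and (430,265), over bare table and a mat. Next I move above well0.

Emit:
drive_tool(plan=[{"dp":[10,-3,-1],"rot":[0,0,-11],"hand":1},{"dp":[20,-6,-1],"rot":[0,0,-22],"hand":1},{"dp":[30,-9,-1],"rot":[0,0,-33],"hand":1},{"dp":[40,-12,-1],"rot":[0,0,-44],"hand":1},{"dp":[52,-16.1,-1],"rot":[0,0,-58.7],"hand":1},{"dp":[52,-16.1,-1],"rot":[0,0,-58.7],"hand":1},{"dp":[52,-16.1,-1],"rot":[0,0,-58.7],"hand":1},{"dp":[52,-16.1,-1],"rot":[0,0,-58.7],"hand":1},{"dp":[52,-16.1,-1],"rot":[0,0,-58.7],"hand":1},{"dp":[52,-16.1,-1],"rot":[0,0,-58.7],"hand":1},{"dp":[52,-16.1,-1],"rot":[0,0,-58.7],"hand":1},{"dp":[52,-16.1,-1],"rot":[0,0,-58.7],"hand":1},{"dp":[52,-16.1,-1],"rot":[0,0,-58.7],"hand":1},{"dp":[52,-16.1,-1],"rot":[0,0,-58.7],"hand":1}])

```text
time_s: 3.1
tcp_pos: [610.7, -110.0, 233.1]
tcp_rot: [3.141, 0.0, 1.424]
wrist_force: [-0.3, 0.7, 0.3]
gripper_width: 85.4
```

```bash
python3 rel.py 611.2,-109,232,1.425 611.2,-109,111,1.425 432.5,242,240,1.5
python3 - <<'E'
from h import *
w=camera("wrist");save(w,"w1")
for c,a in brass(w): 
  if a>40: print(c,a,at_z(w,c,130).round(1))
E
```

```text
t 3.1 pos [ 610.7 -110.   233.1] rot [3.141 0.    1.424] F [-0.3  0.7  0.3] w 85.4 q6 1.54
611.2,-109,232,1.425 dp [0.11, 0.04, 0.11] rot [0.0, 0.0, -0.1]
611.2,-109,111,1.425 dp [0.11, 0.03, 12.21] rot [0.0, 0.0, -0.1]
432.5,242,240,1.5 dp [32.22, -22.77, -0.7] rot [0.0, 0.0, -4.4]
[318.08, 91.41] 774 [622.9 -26.9 130. ]
[126.76, 162.48] 482 [454.2 -59.4 130. ]
[318.02, 189.0] 608 [ 611.1 -106.2  130. ]
[161.82, 258.53] 329 [ 458.  -150.7  130. ]
[220.52, 322.9] 120 [ 495.4 -227.5  130. ]
```

Emit:
drive_tool(plan=[{"dp":[0.15,0,5],"rot":[0,0,0],"hand":1},{"dp":[0.15,0,9],"rot":[0,0,0],"hand":1},{"dp":[0.15,0,12.2],"rot":[0,0,0],"hand":1},{"dp":[0.15,0,12.2],"rot":[0,0,0],"hand":1},{"dp":[0.15,0,12.2],"rot":[0,0,0],"hand":1},{"dp":[0.15,0,12.2],"rot":[0,0,0],"hand":-1},{"dp":[0.15,0,12.2],"rot":[0,0,0],"hand":-1},{"dp":[0.15,0,12.2],"rot":[0,0,0],"hand":-1},{"dp":[0.15,0,12.2],"rot":[0,0,0],"hand":-1},{"dp":[0.15,0,12.2],"rot":[0,0,0],"hand":-1},{"dp":[0.15,0,12.2],"rot":[0,0,0],"hand":-1},{"dp":[0.15,0,12.2],"rot":[0,0,0],"hand":-1},{"dp":[0.15,0,10],"rot":[0,0,0],"hand":-1},{"dp":[0.15,0,7],"rot":[0,0,0],"hand":-1},{"dp":[0.15,0,3],"rot":[0,0,0],"hand":-1},{"dp":[0.15,0,0],"rot":[0,0,0],"hand":-1},{"dp":[0.15,0,0],"rot":[0,0,0],"hand":-1},{"dp":[0.15,0,0],"rot":[0,0,0],"hand":-1}])

```text
time_s: 5.4
tcp_pos: [609.6, -108.2, 230.4]
tcp_rot: [-3.137, -0.0, 1.424]
wrist_force: [-0.5, -0.2, -2.9]
gripper_width: 46.5
```

```bash
python3 rel.py 432.5,242,235,1.5 432.5,242,78,1.5
python3 - <<'E'
from h import *
q=camera("side");w=camera("wrist");a=w["color"];b=q["color"][80:370,150:510]
b=cv2.resize(b,(496,400));im=np.hstack([cv2.resize(a,(480,300)),cv2.resize(b,(372,300))])
cv2.imwrite("pics/c1.png",cv2.resize(im,(800,282))[:,:,::-1])
E
```

```text
t 5.4 pos [ 609.6 -108.2  230.4] rot [-3.137 -0.     1.424] F [-0.5 -0.2 -2.9] w 46.5 q6 1.54
432.5,242,235,1.5 dp [32.06, -22.64, -0.36] rot [-0.3, -0.0, -4.3]
432.5,242,78,1.5 dp [32.05, -22.57, 15.34] rot [-0.3, -0.0, -4.3]
```

View pics/c1.png

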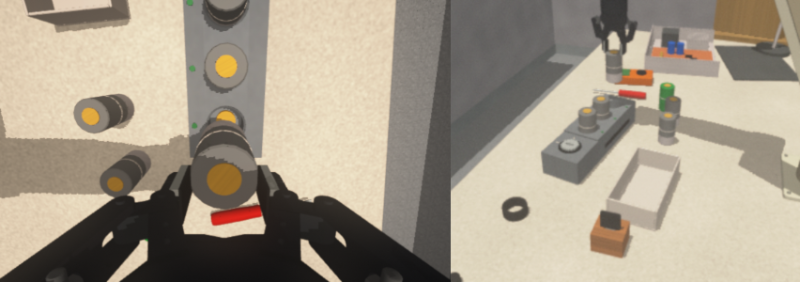

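The pack is in the jaws, with 2.9 N of weight on the wrist. The side view shows it hanging clear, so I carry it to the tub.

Emit:
drive_tool(plan=[{"dp":[6,-4,-1],"rot":[-0.3,0,-1],"hand":-1},{"dp":[11,-8,-1],"rot":[-0.3,0,-2],"hand":-1},{"dp":[16,-12,-1],"rot":[-0.3,0,-3],"hand":-1},{"dp":[22,-16,-1],"rot":[-0.3,0,-4],"hand":-1},{"dp":[28,-20,-1],"rot":[-0.3,0,-4.3],"hand":-1},{"dp":[32.1,-22.6,-1],"rot":[-0.3,0,-4.3],"hand":-1},{"dp":[32.1,-22.6,-1],"rot":[-0.3,0,-4.3],"hand":-1},{"dp":[32.1,-22.6,3],"rot":[-0.3,0,-4.3],"hand":-1},{"dp":[32.1,-22.6,7],"rot":[-0.3,0,-4.3],"hand":-1},{"dp":[32.1,-22.6,11],"rot":[-0.3,0,-4.3],"hand":-1},{"dp":[32.1,-22.6,14],"rot":[-0.3,0,-4.3],"hand":-1},{"dp":[32.1,-22.6,15.1],"rot":[-0.3,0,-4.3],"hand":-1},{"dp":[32.1,-22.6,15.1],"rot":[-0.3,0,-4.3],"hand":-1},{"dp":[32.1,-22.6,15.1],"rot":[-0.3,0,-4.3],"hand":-1}])

```text
time_s: 7.25
tcp_pos: [432.6, 242.8, 80.8]
tcp_rot: [3.14, -0.001, 1.499]
wrist_force: [-0.3, -0.1, -3.3]
gripper_width: 46.3
```

```bash
python3 rel.py 432.5,242,75,1.5 432.5,242,235,1.5 622.8,-29,235,1.425
python3 - <<'E'
from h import *
q=camera("side");w=camera("wrist");a=w["color"];b=q["color"][80:370,150:510]
im=np.hstack([cv2.resize(a,(480,300)),cv2.resize(b,(372,300))])
cv2.imwrite("pics/c2.png",cv2.resize(im,(800,282))[:,:,::-1])
E
```

```text
t 7.2 pos [432.6 242.8  80.8] rot [ 3.140e+00 -1.000e-03  1.499e+00] F [-0.3 -0.1 -3.3] w 46.3 q6 2.15
432.5,242,75,1.5 dp [-0.08, -0.01, 0.58] rot [0.1, -0.1, -0.0]
432.5,242,235,1.5 dp [-0.07, 0.02, -15.42] rot [0.1, -0.1, -0.0]
622.8,-29,235,1.425 dp [-25.74, 20.93, -15.41] rot [0.1, -0.1, 4.3]
```

View pics/c2.png

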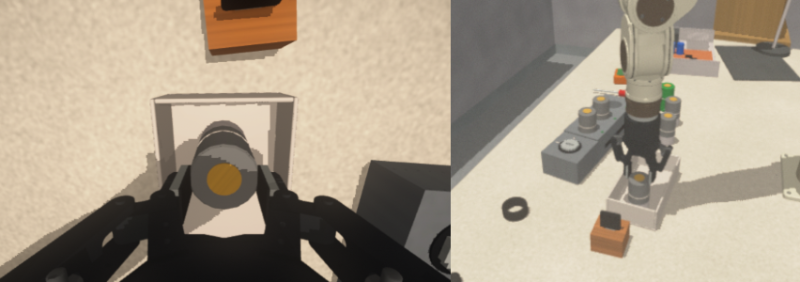

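The pack is centred across the tub and about 5 mm above its floor. I lower it, release, and go on to well1.

Emit:
drive_tool(plan=[{"dp":[0,0,0.5],"rot":[0,0,0],"hand":-1},{"dp":[0,0,0.5],"rot":[0,0,0],"hand":-1},{"dp":[0,0,0.5],"rot":[0,0,0],"hand":0.5},{"dp":[0,0,0.5],"rot":[0,0,0],"hand":0.5},{"dp":[0,0,0.5],"rot":[0,0,0],"hand":0.5},{"dp":[0,0,-2],"rot":[0,0,0],"hand":0.5},{"dp":[0,0,-7],"rot":[0,0,0],"hand":0.6},{"dp":[0,0,-12],"rot":[0,0,0],"hand":1},{"dp":[-4,3,-15.4],"rot":[0,0,1],"hand":1},{"dp":[-8,7,-15.4],"rot":[0,0,2],"hand":1},{"dp":[-12,10,-15.4],"rot":[0,0,3],"hand":1},{"dp":[-17,14,-15.4],"rot":[0,0,4],"hand":1},{"dp":[-22,18,-15.4],"rot":[0,0,4.3],"hand":1},{"dp":[-25.7,20.9,-15.4],"rot":[0,0,4.3],"hand":1},{"dp":[-25.7,20.9,-15.4],"rot":[0,0,4.3],"hand":1},{"dp":[-25.7,20.9,-15.4],"rot":[0,0,4.3],"hand":1},{"dp":[-25.7,20.9,-15.4],"rot":[0,0,4.3],"hand":1}])

```text
time_s: 9.48
tcp_pos: [622.0, -27.3, 235.2]
tcp_rot: [3.14, -0.001, 1.426]
wrist_force: [0.4, -0.1, -0.6]
gripper_width: 85.3
```

```bash
python3 rel.py 622.8,-29,111,1.425 428,177,235,1.5 428,177,75,1.5
python3 - <<'E'
from h import *
w=camera("wrist");save(w,"w2")
for c,a in brass(w): 
  if a>40: print(c,a,at_z(w,c,130).round(1),at_z(w,c,94).round(1))
E
```

```text
t 9.5 pos [622.  -27.3 235.2] rot [ 3.140e+00 -1.000e-03  1.426e+00] F [ 0.4 -0.1 -0.6] w 85.3 q6 1.67
622.8,-29,111,1.425 dp [-0.17, 0.09, 12.42] rot [0.1, -0.1, 0.1]
428,177,235,1.5 dp [17.42, -22.14, 0.02] rot [0.1, -0.1, -4.2]
428,177,75,1.5 dp [17.4, -22.16, 16.02] rot [0.1, -0.1, -4.2]
[319.39, 96.32] 749 [634.7  52.3 130. ] [635.1  53.8  94. ]
[319.03, 192.41] 581 [622.8 -27.1 130. ] [621.6 -36.7  94. ]
[318.84, 235.96] 455 [616.7 -67.8 130. ] [614.6 -83.2  94. ]
[141.68, 240.34] 345 [455.1 -48.5 130. ] [430.3 -61.1  94. ]
```

Emit:
drive_tool(plan=[{"dp":[-0.1,0.1,5],"rot":[0,0,0],"hand":1},{"dp":[-0.1,0.1,9],"rot":[0,0,0],"hand":1},{"dp":[-0.1,0.1,12.4],"rot":[0,0,0],"hand":1},{"dp":[-0.1,0.1,12.4],"rot":[0,0,0],"hand":1},{"dp":[-0.1,0.1,12.4],"rot":[0,0,0],"hand":1},{"dp":[-0.1,0.1,12.4],"rot":[0,0,0],"hand":-1},{"dp":[-0.1,0.1,12.4],"rot":[0,0,0],"hand":-1},{"dp":[-0.1,0.1,12.4],"rot":[0,0,0],"hand":-1},{"dp":[-0.1,0.1,12.4],"rot":[0,0,0],"hand":-1},{"dp":[-0.1,0.1,12.4],"rot":[0,0,0],"hand":-1},{"dp":[-0.1,0.1,12.4],"rot":[0,0,0],"hand":-1},{"dp":[-0.1,0.1,12.4],"rot":[0,0,0],"hand":-1},{"dp":[-0.1,0.1,10],"rot":[0,0,0],"hand":-1},{"dp":[-0.1,0.1,7],"rot":[0,0,0],"hand":-1},{"dp":[-0.1,0.1,3],"rot":[0,0,0],"hand":-1},{"dp":[-0.1,0.1,-0.3],"rot":[0,0,0],"hand":-1},{"dp":[-0.1,0.1,-0.3],"rot":[0,0,0],"hand":-1},{"dp":[-0.1,0.1,-0.3],"rot":[0,0,0],"hand":-1}])

```text
time_s: 11.78
tcp_pos: [621.5, -28.3, 235.6]
tcp_rot: [-3.138, -0.001, 1.426]
wrist_force: [0.2, -0.1, -3.6]
gripper_width: 46.2
```

```bash
python3 rel.py 428,177,235,1.5 428,177,75,1.5
```

```text
t 11.8 pos [621.5 -28.3 235.6] rot [-3.138e+00 -1.000e-03  1.426e+00] F [ 0.2 -0.1 -3.6] w 46.2 q6 1.67
428,177,235,1.5 dp [17.53, -22.11, 0.15] rot [-0.2, -0.1, -4.2]
428,177,75,1.5 dp [17.51, -22.05, 16.15] rot [-0.2, -0.1, -4.2]
```

Emit:
drive_tool(plan=[{"dp":[4,-5,0],"rot":[-0.2,0,-1],"hand":-1},{"dp":[8,-10,0],"rot":[-0.2,0,-2],"hand":-1},{"dp":[12,-15,0],"rot":[-0.2,0,-3],"hand":-1},{"dp":[16,-20,0],"rot":[-0.2,0,-4.2],"hand":-1},{"dp":[17.5,-22.1,0],"rot":[-0.2,0,-4.2],"hand":-1},{"dp":[17.5,-22.1,0],"rot":[-0.2,0,-4.2],"hand":-1},{"dp":[17.5,-22.1,4],"rot":[-0.2,0,-4.2],"hand":-1},{"dp":[17.5,-22.1,8],"rot":[-0.2,0,-4.2],"hand":-1},{"dp":[17.5,-22.1,12],"rot":[-0.2,0,-4.2],"hand":-1},{"dp":[17.5,-22.1,15],"rot":[-0.2,0,-4.2],"hand":-1},{"dp":[17.5,-22.1,16.1],"rot":[-0.2,0,-4.2],"hand":-1},{"dp":[17.5,-22.1,16.1],"rot":[-0.2,0,-4.2],"hand":-1},{"dp":[17.5,-22.1,16.1],"rot":[-0.2,0,-4.2],"hand":-1},{"dp":[17.5,-22.1,16.1],"rot":[-0.2,0,-4.2],"hand":0.5},{"dp":[17.5,-22.1,16.1],"rot":[-0.2,0,-4.2],"hand":0.5},{"dp":[17.5,-22.1,16.1],"rot":[-0.2,0,-4.2],"hand":0.5},{"dp":[17.5,-22.1,13],"rot":[-0.2,0,-4.2],"hand":0.5},{"dp":[17.5,-22.1,8],"rot":[-0.2,0,-4.2],"hand":0.7},{"dp":[17.5,-22.1,2],"rot":[-0.2,0,-4.2],"hand":1},{"dp":[17.5,-22.1,0],"rot":[-0.2,0,-4.2],"hand":1}])

```text
time_s: 14.28
tcp_pos: [430.0, 177.4, 240.3]
tcp_rot: [3.135, -0.004, 1.499]
wrist_force: [0.6, 0.1, -0.5]
gripper_width: 85.4
```

```bash
python3 rel.py 634.5,50.3,235,1.425 634.5,50.3,111,1.425;python3 - <<'E'
from h import *
w=camera("wrist")
for c,a in brass(w): 
  if a>40: print(c,a,at_z(w,c,94).round(1))
E
```

```text
t 14.3 pos [430.  177.4 240.3] rot [ 3.135 -0.004  1.499] F [ 0.6  0.1 -0.5] w 85.4 q6 2.03
634.5,50.3,235,1.425 dp [-11.21, 21.3, 0.62] rot [0.3, -0.2, 4.3]
634.5,50.3,111,1.425 dp [-11.26, 21.23, 13.02] rot [0.3, -0.2, 4.3]
[333.79, 8.71] 1278 [455.7 331.5  94. ]
[314.47, 112.63] 539 [432.3 245.4  94. ]
[311.68, 184.58] 450 [424.2 175.7  94. ]
[531.33, 293.75] 157 [661.9  31.   94. ]
```

Emit:
drive_tool(plan=[{"dp":[-3,5,0.6],"rot":[0.3,0,1],"hand":1},{"dp":[-5.5,10.5,0.6],"rot":[0.3,0,2],"hand":1},{"dp":[-8.5,16,0.6],"rot":[0.3,0,3],"hand":1},{"dp":[-11.2,21.3,0.6],"rot":[0.3,-0.2,4.3],"hand":1},{"dp":[-11.2,21.3,0.6],"rot":[0.3,-0.2,4.3],"hand":1},{"dp":[-11.2,21.3,0.6],"rot":[0.3,-0.2,4.3],"hand":1},{"dp":[-11.2,21.3,6],"rot":[0.3,-0.2,4.3],"hand":1},{"dp":[-11.2,21.3,10],"rot":[0.3,-0.2,4.3],"hand":1},{"dp":[-11.2,21.3,13],"rot":[0.3,-0.2,4.3],"hand":1},{"dp":[-11.2,21.3,13],"rot":[0.3,-0.2,4.3],"hand":1},{"dp":[-11.2,21.3,13],"rot":[0.3,-0.2,4.3],"hand":1},{"dp":[-11.2,21.3,13],"rot":[0.3,-0.2,4.3],"hand":-1},{"dp":[-11.2,21.3,13],"rot":[0.3,-0.2,4.3],"hand":-1},{"dp":[-11.2,21.3,13],"rot":[0.3,-0.2,4.3],"hand":-1},{"dp":[-11.2,21.3,13],"rot":[0.3,-0.2,4.3],"hand":-1},{"dp":[-11.2,21.3,13],"rot":[0.3,-0.2,4.3],"hand":-1},{"dp":[-11.2,21.3,13],"rot":[0.3,-0.2,4.3],"hand":-1},{"dp":[-11.2,21.3,10],"rot":[0.3,-0.2,4.3],"hand":-1},{"dp":[-11.2,21.3,5],"rot":[0.3,-0.2,4.3],"hand":-1},{"dp":[-11.2,21.3,0.6],"rot":[0.3,-0.2,4.3],"hand":-1}])

```text
time_s: 16.82
tcp_pos: [634.0, 50.5, 236.1]
tcp_rot: [-3.14, -0.001, 1.424]
wrist_force: [0.7, 0.9, -2.5]
gripper_width: 45.8
```

```bash
python3 rel.py 423.5,112,235,1.5 423.5,112,75,1.5
python3 - <<'E'
from h import *
q=camera("side");p=camera("top");a=p["color"][90:290,120:520];b=q["color"][80:370,150:510]
im=np.hstack([cv2.resize(a,(600,300)),cv2.resize(b,(372,300))])
cv2.imwrite("pics/c3.png",cv2.resize(im,(800,247))[:,:,::-1])
E
```

```text
t 16.8 pos [634.   50.5 236.1] rot [-3.140e+00 -1.000e-03  1.424e+00] F [ 0.7  0.9 -2.5] w 45.8 q6 1.80
423.5,112,235,1.5 dp [3.0, -21.72, 0.14] rot [-0.1, -0.0, -4.3]
423.5,112,75,1.5 dp [2.99, -21.7, 16.14] rot [-0.1, -0.0, -4.3]
```

View pics/c3.png

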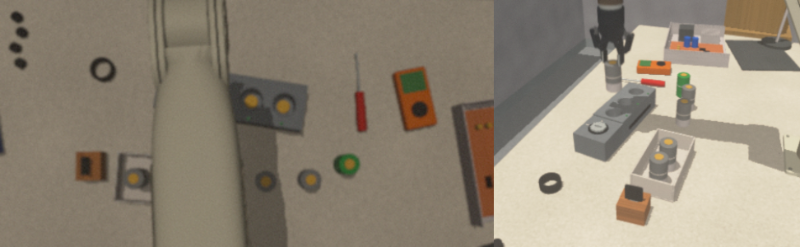

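The third pack is up and the other two stand in the tub.

Emit:
drive_tool(plan=[{"dp":[0.5,-5,0],"rot":[0,0,-1],"hand":-1},{"dp":[1,-10,0],"rot":[0,0,-2],"hand":-1},{"dp":[2,-15,0],"rot":[0,0,-3],"hand":-1},{"dp":[3,-20,0],"rot":[0,0,-4.2],"hand":-1},{"dp":[3,-21.7,0],"rot":[0,0,-4.3],"hand":-1},{"dp":[3,-21.7,0],"rot":[0,0,-4.3],"hand":-1},{"dp":[3,-21.7,4],"rot":[0,0,-4.3],"hand":-1},{"dp":[3,-21.7,8],"rot":[0,0,-4.3],"hand":-1},{"dp":[3,-21.7,12],"rot":[0,0,-4.3],"hand":-1},{"dp":[3,-21.7,15],"rot":[0,0,-4.3],"hand":-1},{"dp":[3,-21.7,16.1],"rot":[0,0,-4.3],"hand":-1},{"dp":[3,-21.7,16.1],"rot":[0,0,-4.3],"hand":-1},{"dp":[3,-21.7,16.1],"rot":[0,0,-4.3],"hand":-1},{"dp":[3,-21.7,16.1],"rot":[0,0,-4.3],"hand":0.5},{"dp":[3,-21.7,16.1],"rot":[0,0,-4.3],"hand":0.5},{"dp":[3,-21.7,16.1],"rot":[0,0,-4.3],"hand":0.5},{"dp":[3,-21.7,13],"rot":[0,0,-4.3],"hand":0.5},{"dp":[3,-21.7,8],"rot":[0,0,-4.3],"hand":0.7},{"dp":[3,-21.7,2],"rot":[0,0,-4.3],"hand":1},{"dp":[3,-21.7,0],"rot":[0,0,-4.3],"hand":1}])

```text
time_s: 19.42
tcp_pos: [428.9, 112.7, 243.5]
tcp_rot: [3.124, -0.005, 1.499]
wrist_force: [0.3, -0.3, 0.2]
gripper_width: 85.2
```

```bash
python3 rel.py 428,-64.6,200,1.425 ;python3 - <<'E'
from h import *
w=camera("wrist");q=camera("side")
for c,a in brass(w): 
  if a>40: print(c,a,at_z(w,c,94).round(1))
for c,a in brass(q): 
  P=at_z(q,c,90)
  if P[0]>350 and P[1]<300 and P[1]>-320 and P[0]<700: print("side",c,a,P.round(1))
E
```

```text
t 19.4 pos [428.9 112.7 243.5] rot [ 3.124 -0.005  1.499] F [ 0.3 -0.3  0.2] w 85.2 q6 1.90
428,-64.6,200,1.425 dp [-17.71, 1.1, 4.28] rot [1.0, -0.3, 4.3]
[308.4, 38.31] 636 [432.3 245.7  94. ]
[305.94, 118.46] 517 [424.3 176.   94. ]
[312.68, 182.65] 444 [425.9 112.2  94. ]
[486.32, 209.26] 294 [606.6  69.5  94. ]
[473.42, 268.64] 170 [5.975e+02 2.000e-01 9.400e+01]
[325.63, 325.87] 290 [427.8 -60.6  94. ]
side [330.21, 155.96] 84 [ 626.6 -299.    90. ]
side [353.34, 157.17] 47 [ 549.  -315.1   90. ]
side [372.89, 167.17] 18 [ 470.1 -260.1   90. ]
side [379.0, 181.5] 22 [ 432.5 -168.4   90. ]
side [373.73, 198.42] 26 [427.4 -63.   90. ]
side [360.32, 231.05] 38 [427.  105.5  90. ]
side [355.09, 246.24] 45 [424.5 170.1  90. ]
side [343.67, 263.5] 52 [433.5 239.5  90. ]
```

Emit:
drive_tool(plan=[{"dp":[-5,0.3,0],"rot":[1,-0.3,1],"hand":1},{"dp":[-10,0.6,1],"rot":[1,-0.3,3],"hand":1},{"dp":[-15,1,2],"rot":[1,-0.3,4.3],"hand":1},{"dp":[-17.7,1.1,4],"rot":[1,-0.3,4.3],"hand":1},{"dp":[-17.7,1.1,4],"rot":[1,-0.3,4.3],"hand":1},{"dp":[-17.7,1.1,4],"rot":[1,-0.3,4.3],"hand":1},{"dp":[-17.7,1.1,4],"rot":[1,-0.3,4.3],"hand":1}])

```text
time_s: 20.4
tcp_pos: [428.1, -63.6, 201.9]
tcp_rot: [-3.141, -0.0, 1.426]
wrist_force: [0.1, 0.4, 0.9]
gripper_width: 85.6
```

```bash
python3 rel.py 428,-64.6,71,1.425 428,-64.6,220,1.425 ;python3 - <<'E'
from h import *
w=camera("wrist");q=camera("side")
for c,a in brass(w): 
  if a>40: print(c,a,at_z(w,c,90).round(1))
for c,a in brass(q): 
  P=at_z(q,c,90)
  if P[0]>350 and P[1]<0 and P[1]>-290 and P[0]<700: print("side",c,a,P.round(1))
E
```

```text
t 20.4 pos [428.1 -63.6 201.9] rot [-3.141 -0.     1.426] F [0.1 0.4 0.9] w 85.6 q6 1.57
428,-64.6,71,1.425 dp [-0.1, 0.0, 13.09] rot [-0.0, -0.0, 0.0]
428,-64.6,220,1.425 dp [-0.1, -0.0, -1.81] rot [-0.0, -0.0, 0.0]
[523.32, 25.37] 673 [606.   45.4  90. ]
[507.89, 115.81] 592 [595.5 -22.2  90. ]
[318.08, 189.49] 564 [428.1 -62.4  90. ]
[495.66, 194.18] 425 [586.1 -90.   90. ]
[338.21, 291.05] 429 [ 432.8 -168.2   90. ]
[511.2, 396.28] 169 [ 606.5 -329.3   90. ]
side [372.89, 167.17] 18 [ 470.1 -260.1   90. ]
side [379.0, 181.5] 22 [ 432.5 -168.4   90. ]
side [373.73, 198.42] 26 [427.4 -63.   90. ]
```

Emit:
drive_tool(plan=[{"dp":[0,0,5],"rot":[0,0,0],"hand":1},{"dp":[0,0,9],"rot":[0,0,0],"hand":1},{"dp":[0,0,13.1],"rot":[0,0,0],"hand":1},{"dp":[0,0,13.1],"rot":[0,0,0],"hand":1},{"dp":[0,0,13.1],"rot":[0,0,0],"hand":1},{"dp":[0,0,13.1],"rot":[0,0,0],"hand":-1},{"dp":[0,0,13.1],"rot":[0,0,0],"hand":-1},{"dp":[0,0,13.1],"rot":[0,0,0],"hand":-1},{"dp":[0,0,13.1],"rot":[0,0,0],"hand":-1},{"dp":[0,0,13.1],"rot":[0,0,0],"hand":-1},{"dp":[0,0,13.1],"rot":[0,0,0],"hand":-1},{"dp":[0,0,13.1],"rot":[0,0,0],"hand":-1},{"dp":[0,0,10],"rot":[0,0,0],"hand":-1},{"dp":[0,0,7],"rot":[0,0,0],"hand":-1},{"dp":[0,0,3],"rot":[0,0,0],"hand":-1},{"dp":[0,0,-2],"rot":[0,0,0],"hand":-1},{"dp":[0,0,-2],"rot":[0,0,0],"hand":-1},{"dp":[0,0,-2],"rot":[0,0,0],"hand":-1}])

```text
time_s: 22.75
tcp_pos: [427.5, -63.6, 221.4]
tcp_rot: [-3.141, -0.0, 1.426]
wrist_force: [0.3, -0.8, -3.5]
gripper_width: 46.2
```

```bash
python3 rel.py 622.8,-29,220,1.425 622.8,-29,158,1.425 ;python3 - <<'E'
from h import *
w=camera("wrist")
for c,a in brass(w): 
  if a>40: print(c,a,at_z(w,c,40).round(1),at_z(w,c,90).round(1))
E
```

```text
t 22.8 pos [427.5 -63.6 221.4] rot [-3.141 -0.     1.426] F [ 0.3 -0.8 -3.5] w 46.2 q6 1.57
622.8,-29,220,1.425 dp [6.25, 18.82, 0.12] rot [-0.0, -0.0, 0.0]
622.8,-29,158,1.425 dp [6.25, 18.83, 6.32] rot [-0.0, -0.0, 0.0]
[510.46, 30.76] 630 [637.2  52.9  40. ] [607.1  45.7  90. ]
[496.67, 115.28] 557 [624.5 -27.2  40. ] [596.4 -22.3  90. ]
[485.89, 189.19] 412 [ 613.4 -107.6   40. ] [586.9 -90.6  90. ]
[318.01, 256.19] 1778 [ 412.7 -162.8   40. ] [ 416.4 -137.5   90. ]
[472.49, 395.11] 150 [ 596.3 -407.3   40. ] [ 572.4 -345.2   90. ]
```

Emit:
drive_tool(plan=[{"dp":[2,5.5,0],"rot":[0,0,0],"hand":-1},{"dp":[4,11,0],"rot":[0,0,0],"hand":-1},{"dp":[5,16,0],"rot":[0,0,0],"hand":-1},{"dp":[6.3,18.8,0],"rot":[0,0,0],"hand":-1},{"dp":[6.3,18.8,0],"rot":[0,0,0],"hand":-1},{"dp":[6.3,18.8,4],"rot":[0,0,0],"hand":-1},{"dp":[6.3,18.8,6],"rot":[0,0,0],"hand":-1},{"dp":[6.3,18.8,6],"rot":[0,0,0],"hand":-1},{"dp":[6.3,18.8,6],"rot":[0,0,0],"hand":-1},{"dp":[6.3,18.8,6],"rot":[0,0,0],"hand":-1}])

```text
time_s: 24.05
tcp_pos: [622.6, -28.4, 161.7]
tcp_rot: [-3.141, -0.0, 1.426]
wrist_force: [-0.3, 0.3, -3.2]
gripper_width: 46.2
```

```bash
python3 rel.py 622.8,-29,111,1.425 622.8,-29,96,1.425 ;python3 - <<'E'
from h import *
w=camera("wrist");q=camera("side")
for c,a in brass(w): 
  if a>900: print(c,a,at_z(w,c,180).round(1))
for c,a in brass(q):
  P=at_z(q,c,180)
  if np.hypot(P[0]-622,P[1]+29)<30: print("side",c,a,P.round(1))
save(w,"w3",(160,60,320,240),1.25);a=cv2.imread("pics/w3.png")
b=cv2.resize(q["color"][140:240,240:360][:,:,::-1],(360,300),interpolation=2)
cv2.imwrite("pics/c4.png",np.hstack([a,b]))
E
```

```text
t 24.1 pos [622.6 -28.4 161.7] rot [-3.141 -0.     1.426] F [-0.3  0.3 -3.2] w 46.2 q6 1.67
622.8,-29,111,1.425 dp [-0.05, 0.03, 5.07] rot [-0.0, -0.0, 0.0]
622.8,-29,96,1.425 dp [-0.05, 0.03, 6.57] rot [-0.0, -0.0, 0.0]
[318.37, 95.93] 1142 [633.5  46.2 180. ]
[318.08, 256.12] 1759 [622.7 -26.5 180. ]
side [304.15, 165.5] 20 [621.2 -25.1 180. ]
```

View pics/c4.png

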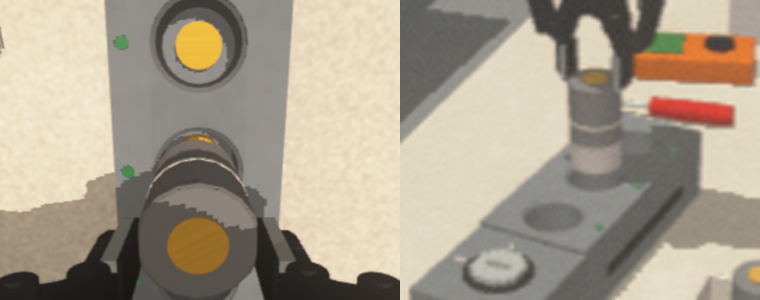

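The held pack hangs directly over well1, and all cameras agree to within about 1 mm. I insert slowly.

Emit:
drive_tool(plan=[{"dp":[-0.1,0,1],"rot":[0,0,0],"hand":-1},{"dp":[-0.1,0,1.5],"rot":[0,0,0],"hand":-1},{"dp":[-0.1,0,2],"rot":[0,0,0],"hand":-1},{"dp":[-0.1,0,2.5],"rot":[0,0,0],"hand":-1},{"dp":[-0.1,0,3],"rot":[0,0,0],"hand":-1},{"dp":[-0.1,0,3.5],"rot":[0,0,0],"hand":-1},{"dp":[-0.1,0,4],"rot":[0,0,0],"hand":-1},{"dp":[-0.1,0,4.5],"rot":[0,0,0],"hand":-1},{"dp":[-0.1,0,4.8],"rot":[0,0,0],"hand":-1},{"dp":[-0.1,0,4.8],"rot":[0,0,0],"hand":-1}])

```text
time_s: 25.4
tcp_pos: [622.3, -29.4, 113.1]
tcp_rot: [-3.141, -0.0, 1.426]
wrist_force: [1.7, 0.8, -2.4]
gripper_width: 46.0
```

Emit:
drive_tool(plan=[{"dp":[0,0,0.4],"rot":[0,0,0],"hand":-1},{"dp":[0,0,0.7],"rot":[0,0,0],"hand":-1},{"dp":[0,0,1.0],"rot":[0,0,0],"hand":-1},{"dp":[0,0,1.3],"rot":[0,0,0],"hand":-1},{"dp":[0,0,1.6],"rot":[0,0,0],"hand":-1},{"dp":[0,0,1.7],"rot":[0,0,0],"hand":-1},{"dp":[0,0,1.7],"rot":[0,0,0],"hand":-1},{"dp":[0,0,1.7],"rot":[0,0,0],"hand":-1}])

```text
time_s: 26.4
tcp_pos: [622.8, -29.2, 98.2]
tcp_rot: [3.14, -0.001, 1.426]
wrist_force: [-3.9, 1.7, 12.2]
gripper_width: 46.5
```

Emit:
drive_tool(plan=[{"dp":[0,0,0.3],"rot":[0,0,0],"hand":-1},{"dp":[0,0,0.5],"rot":[0,0,0],"hand":-1},{"dp":[0,0,0.6],"rot":[0,0,0],"hand":-1},{"dp":[0,0,0.6],"rot":[0,0,0],"hand":-1}])

```text
time_s: 26.9
tcp_pos: [622.9, -28.9, 98.0]
tcp_rot: [3.137, -0.002, 1.426]
wrist_force: [-10.7, 0.8, 28.6]
gripper_width: 46.1
```

Emit:
drive_tool(plan=[{"dp":[0,0,0],"rot":[0,0,0],"hand":-1},{"dp":[0,0,0],"rot":[0,0,0],"hand":0.8},{"dp":[0,0,0],"rot":[0,0,0],"hand":0.8},{"dp":[0,0,0],"rot":[0,0,0],"hand":0.8},{"dp":[0,0,0],"rot":[0,0,0],"hand":0.8},{"dp":[0,0,-3],"rot":[0,0,0],"hand":1},{"dp":[0,0,-8],"rot":[0,0,0],"hand":1},{"dp":[0,0,-12],"rot":[0,0,0],"hand":1},{"dp":[0,0,-12],"rot":[0,0,0],"hand":1},{"dp":[0,0,-12],"rot":[0,0,0],"hand":1}])

```text
time_s: 28.15
tcp_pos: [622.0, -29.1, 217.3]
tcp_rot: [3.137, -0.002, 1.426]
wrist_force: [0.2, -0.3, 0.2]
gripper_width: 85.4
```

```bash
python3 rel.py 432.8,-169.5,200,1.425 ;python3 - <<'E'
from h import *
w=camera("wrist");q=camera("side")
for c,a in brass(w): 
  if a>40: print(c,a,"z115",at_z(w,c,115).round(1),"z90",at_z(w,c,90).round(1))
for c,a in brass(q):
  P=at_z(q,c,90)
  if P[0]>350 and P[1]<0 and P[1]>-290 and P[0]<700: print("side",c,a,P.round(1),"z115",at_z(q,c,115).round(1))
save(w,"w4",(160,60,320,240),1.25);a=cv2.imread("pics/w4.png")
b=cv2.resize(q["color"][140:240,240:360][:,:,::-1],(360,300),interpolation=2)
cv2.imwrite("pics/c5.png",np.hstack([a,b]))
E
```

```text
t 28.1 pos [622.  -29.1 217.3] rot [ 3.137e+00 -2.000e-03  1.426e+00] F [ 0.2 -0.3  0.2] w 85.4 q6 1.67
432.8,-169.5,200,1.425 dp [-16.63, -16.71, 1.63] rot [0.2, -0.1, 0.1]
[60.61, 57.89] 736 z115 [441.5 107.5 115. ] z90 [422.8 114.1  90. ]
[317.92, 97.99] 791 z115 [633.6  49.3 115. ] z90 [633.9  50.3  90. ]
[317.13, 192.02] 600 z115 [621.7 -27.4 115. ] z90 [620.8 -34.1  90. ]
[317.91, 240.73] 485 z115 [615.7 -72.8 115. ] z90 [614.2 -83.9  90. ]
side [372.89, 167.17] 18 [ 470.1 -260.1   90. ] z115 [ 461.5 -209.   115. ]
side [379.0, 181.5] 22 [ 432.5 -168.4   90. ] z115 [ 425.5 -121.2  115. ]
side [304.88, 185.56] 25 [637.  -71.9  90. ] z115 [621.2 -28.9 115. ]
```

View pics/c5.png

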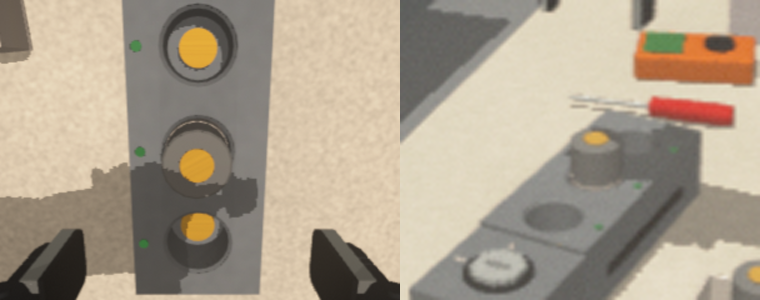

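The pack in well1 sits low with its mark at the rim, and the side ray at z=115 lands on the well to within about 1 mm. Next is the second flat pack, which hasn't moved.

Emit:
drive_tool(plan=[{"dp":[-4,-4,0],"rot":[0,0,0],"hand":1},{"dp":[-8,-8,0],"rot":[0,0,0],"hand":1},{"dp":[-12,-12,0],"rot":[0,0,0],"hand":1},{"dp":[-16.6,-16.7,1.6],"rot":[0.2,0,0],"hand":1},{"dp":[-16.6,-16.7,1.6],"rot":[0.2,0,0],"hand":1},{"dp":[-16.6,-16.7,1.6],"rot":[0.2,0,0],"hand":1},{"dp":[-16.6,-16.7,1.6],"rot":[0.2,0,0],"hand":1}])

```text
time_s: 29.12
tcp_pos: [433.5, -168.8, 199.6]
tcp_rot: [-3.14, -0.002, 1.427]
wrist_force: [-0.4, 0.7, 0.5]
gripper_width: 85.1
```

```bash
python3 rel.py 432.8,-169.5,71,1.425 ;python3 - <<'E'
from h import *
w=camera("wrist");q=camera("side")
for c,a in brass(w): 
  if a>40: print(c,a,at_z(w,c,90).round(1))
for c,a in brass(q): 
  P=at_z(q,c,90)
  if P[0]>350 and P[1]<0 and P[1]>-290 and P[0]<700: print("side",c,a,P.round(1))
E
```

```text
t 29.1 pos [ 433.5 -168.8  199.6] rot [-3.140e+00 -2.000e-03  1.427e+00] F [-0.4  0.7  0.5] w 85.1 q6 1.34
432.8,-169.5,71,1.425 dp [-0.1, -0.04, 12.86] rot [-0.1, -0.1, 0.1]
[491.53, 91.31] 717 [ 585.6 -105.1   90. ]
[317.64, 190.72] 572 [ 432.9 -167.9   90. ]
[369.39, 275.63] 434 [ 470.2 -259.    90. ]
[500.18, 377.54] 227 [ 597.9 -402.3   90. ]
side [372.89, 167.17] 18 [ 470.1 -260.1   90. ]
side [379.0, 181.5] 22 [ 432.5 -168.4   90. ]
side [304.91, 185.57] 23 [636.9 -71.8  90. ]
```

Emit:
drive_tool(plan=[{"dp":[0,0,5],"rot":[0,0,0],"hand":1},{"dp":[0,0,9],"rot":[0,0,0],"hand":1},{"dp":[0,0,12.9],"rot":[0,0,0],"hand":1},{"dp":[0,0,12.9],"rot":[0,0,0],"hand":1},{"dp":[0,0,12.9],"rot":[0,0,0],"hand":1},{"dp":[0,0,12.9],"rot":[0,0,0],"hand":-1},{"dp":[0,0,12.9],"rot":[0,0,0],"hand":-1},{"dp":[0,0,12.9],"rot":[0,0,0],"hand":-1},{"dp":[0,0,12.9],"rot":[0,0,0],"hand":-1},{"dp":[0,0,12.9],"rot":[0,0,0],"hand":-1},{"dp":[0,0,12.9],"rot":[0,0,0],"hand":-1},{"dp":[0,0,12.9],"rot":[0,0,0],"hand":-1},{"dp":[0,0,10],"rot":[0,0,0],"hand":-1},{"dp":[0,0,7],"rot":[0,0,0],"hand":-1},{"dp":[0,0,3],"rot":[0,0,0],"hand":-1},{"dp":[0,0,-2],"rot":[0,0,0],"hand":-1},{"dp":[0,0,-2],"rot":[0,0,0],"hand":-1},{"dp":[0,0,-2],"rot":[0,0,0],"hand":-1}])

```text
time_s: 31.48
tcp_pos: [432.8, -168.4, 218.9]
tcp_rot: [-3.139, -0.002, 1.428]
wrist_force: [-0.1, 0.1, -3.5]
gripper_width: 46.3
```

```bash
python3 rel.py 611.4,-109,220,1.425 611.4,-109,160,1.425
```

```text
t 31.5 pos [ 432.8 -168.4  218.9] rot [-3.139e+00 -2.000e-03  1.428e+00] F [-0.1  0.1 -3.5] w 46.3 q6 1.34
611.4,-109,220,1.425 dp [8.43, 16.83, -0.14] rot [-0.1, -0.1, 0.2]
611.4,-109,160,1.425 dp [8.41, 16.85, 5.86] rot [-0.1, -0.1, 0.2]
```

Emit:
drive_tool(plan=[{"dp":[2.5,5,0],"rot":[0,0,0],"hand":-1},{"dp":[5,10,0],"rot":[0,0,0],"hand":-1},{"dp":[7,15,0],"rot":[0,0,0],"hand":-1},{"dp":[8.4,16.8,0],"rot":[0,0,0],"hand":-1},{"dp":[8.4,16.8,0],"rot":[0,0,0],"hand":-1},{"dp":[8.4,16.8,4],"rot":[0,0,0],"hand":-1},{"dp":[8.4,16.8,5.8],"rot":[0,0,0],"hand":-1},{"dp":[8.4,16.8,5.8],"rot":[0,0,0],"hand":-1},{"dp":[8.4,16.8,5.8],"rot":[0,0,0],"hand":-1},{"dp":[8.4,16.8,5.8],"rot":[0,0,0],"hand":-1}])

```text
time_s: 32.72
tcp_pos: [611.5, -109.5, 162.1]
tcp_rot: [3.142, -0.002, 1.428]
wrist_force: [-0.3, 0.0, -2.7]
gripper_width: 46.4
```

```bash
python3 rel.py 611.4,-109,111,1.425;python3 - <<'E'
from h import *
w=camera("wrist");q=camera("side")
for c,a in brass(w): 
  if a>400: print(c,a,at_z(w,c,180).round(1))
for c,a in brass(q):
  P=at_z(q,c,180)
  if np.hypot(P[0]-611,P[1]+109)<30: print("side",c,a,P.round(1))
E
```

```text
t 32.7 pos [ 611.5 -109.5  162.1] rot [ 3.142e+00 -2.000e-03  1.428e+00] F [-0.3  0.  -2.7] w 46.4 q6 1.54
611.4,-109,111,1.425 dp [0.04, -0.02, 5.11] rot [0.0, -0.1, 0.1]
[315.92, 88.17] 1278 [621.6 -31.6 180. ]
[318.07, 257.78] 1750 [ 611.3 -108.7  180. ]
side [317.19, 154.19] 16 [ 610.9 -108.5  180. ]
```

Both cameras put the held pack about 2.4 mm short in y of where full0 stood, so I correct by +2 mm.

Emit:
drive_tool(plan=[{"dp":[0.22,0,0.5],"rot":[0,0,0],"hand":-1},{"dp":[0.22,0,1],"rot":[0,0,0],"hand":-1},{"dp":[0.22,0,1.5],"rot":[0,0,0],"hand":-1},{"dp":[0.22,0,2],"rot":[0,0,0],"hand":-1},{"dp":[0.22,0,2.5],"rot":[0,0,0],"hand":-1},{"dp":[0.22,0,3],"rot":[0,0,0],"hand":-1},{"dp":[0.22,0,3.5],"rot":[0,0,0],"hand":-1},{"dp":[0.22,0,4],"rot":[0,0,0],"hand":-1},{"dp":[0.22,0,4.5],"rot":[0,0,0],"hand":-1},{"dp":[0.22,0,4.8],"rot":[0,0,0],"hand":-1},{"dp":[0.22,0,4.8],"rot":[0,0,0],"hand":-1}])

```text
time_s: 34.2
tcp_pos: [611.6, -107.0, 113.6]
tcp_rot: [-3.141, -0.002, 1.428]
wrist_force: [0.6, 0.7, -2.4]
gripper_width: 46.4
```

Emit:
drive_tool(plan=[{"dp":[0,0,0.4],"rot":[0,0,0],"hand":-1},{"dp":[0,0,0.7],"rot":[0,0,0],"hand":-1},{"dp":[0,0,1.0],"rot":[0,0,0],"hand":-1},{"dp":[0,0,1.3],"rot":[0,0,0],"hand":-1},{"dp":[0,0,1.6],"rot":[0,0,0],"hand":-1},{"dp":[0,0,1.9],"rot":[0,0,0],"hand":-1},{"dp":[0,0,2.1],"rot":[0,0,0],"hand":-1},{"dp":[0,0,2.1],"rot":[0,0,0],"hand":-1}])

```text
time_s: 35.2
tcp_pos: [612.2, -107.2, 97.4]
tcp_rot: [3.138, -0.001, 1.428]
wrist_force: [-7.6, 0.8, 24.3]
gripper_width: 46.4
```

Emit:
drive_tool(plan=[{"dp":[0,0,0.1],"rot":[0,0,0],"hand":-1},{"dp":[0,0,0],"rot":[0,0,0],"hand":0.8},{"dp":[0,0,0],"rot":[0,0,0],"hand":0.8},{"dp":[0,0,0],"rot":[0,0,0],"hand":0.8},{"dp":[0,0,0],"rot":[0,0,0],"hand":0.8},{"dp":[0,0,-3],"rot":[0,0,0],"hand":1},{"dp":[0,0,-8],"rot":[0,0,0],"hand":1},{"dp":[0,0,-12],"rot":[0,0,0],"hand":1},{"dp":[0,0,-12],"rot":[0,0,0],"hand":1},{"dp":[0,0,-12],"rot":[0,0,0],"hand":1}])

```text
time_s: 36.45
tcp_pos: [611.5, -107.3, 216.8]
tcp_rot: [3.139, -0.001, 1.428]
wrist_force: [-0.5, -0.2, -0.0]
gripper_width: 85.4
```

```bash
python3 rel.py 461,354,200,3.0 ;python3 - <<'E'
from h import *
w=camera("wrist");q=camera("side")
for c,a in brass(w): 
  if a>40: print(c,a,"z115",at_z(w,c,115).round(1))
for c,a in brass(q):
  P=at_z(q,c,90)
  if P[0]>350 and P[1]<0 and P[1]>-290 and P[0]<700: print("side",c,a,P.round(1),"z115",at_z(q,c,115).round(1))
save(w,"w5",(160,60,320,240),1.25);a=cv2.imread("pics/w5.png")
b=cv2.resize(q["color"][140:240,240:360][:,:,::-1],(360,300),interpolation=2)
k=cv2.resize(q["color"][280:350,280:350][:,:,::-1],(300,300),interpolation=2)
cv2.imwrite("pics/c6.png",cv2.resize(np.hstack([a,b,k]),(800,226)))
for n in("key_bow","stand"):
  for x in models.trace(q,n)[:1]:
    m=x["mask"].astype(np.uint8);print(n,x["score"],x["extent"],cv2.minAreaRect(cv2.findNonZero(m)))
E
```

```text
t 36.5 pos [ 611.5 -107.3  216.8] rot [ 3.139e+00 -1.000e-03  1.428e+00] F [-0.5 -0.2 -0. ] w 85.4 q6 1.54
461,354,200,3.0 dp [43.5, -21.49, 1.68] rot [0.2, 0.1, -90.1]
[317.75, 14.33] 902 z115 [631.2  29.9 115. ]
[316.2, 96.21] 773 z115 [621.7 -27.4 115. ]
[316.92, 192.91] 598 z115 [ 610.7 -106.3  115. ]
side [372.89, 167.17] 18 [ 470.1 -260.1   90. ] z115 [ 461.5 -209.   115. ]
side [317.32, 174.14] 22 [ 625.4 -154.6   90. ] z115 [ 610.1 -108.1  115. ]
side [304.79, 185.62] 24 [637.1 -71.4  90. ] z115 [621.3 -28.4 115. ]
key_bow 0.72 [303.7, 297.7, 23.9, 20.8] ((315.0, 307.0), (18.0, 20.0), 90.0)
stand 0.97 [294.5, 303.1, 39.1, 44.3] ((313.8260498046875, 324.0224914550781), (40.11161804199219, 38.32276153564453), 3.945185899734497)
```

View pics/c6.png

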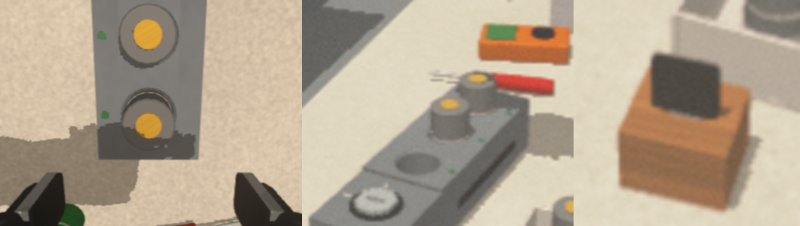

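Both flat packs are home. Next I go above the key, with the wrist turned for the switch.

Emit:
drive_tool(plan=[{"dp":[5,-2.5,0],"rot":[0,0,-10],"hand":1},{"dp":[10,-5,0],"rot":[0,0,-20],"hand":1},{"dp":[15,-7.5,0],"rot":[0,0,-30],"hand":1},{"dp":[20,-10,0],"rot":[0,0,-40],"hand":1},{"dp":[25,-12.5,0],"rot":[0,0,-50],"hand":1},{"dp":[30,-15,0],"rot":[0,0,-60],"hand":1},{"dp":[35,-17.5,0],"rot":[0,0,-70],"hand":1},{"dp":[40,-20,0],"rot":[0,0,-80],"hand":1},{"dp":[43.5,-21.5,0],"rot":[0,0,-90],"hand":1},{"dp":[43.5,-21.5,0],"rot":[0,0,-90],"hand":1},{"dp":[43.5,-21.5,0],"rot":[0,0,-90],"hand":1},{"dp":[43.5,-21.5,0],"rot":[0,0,-90],"hand":1}])

```text
time_s: 38.15
tcp_pos: [460.5, 352.9, 216.0]
tcp_rot: [3.141, -0.0, 2.996]
wrist_force: [0.9, -0.4, 0.0]
gripper_width: 85.1
```

```bash
python3 rel.py;python3 - <<'E'
from h import *
w=camera("wrist");save(w,"w6")
for n in("key_bow","stand"):
  for x in models.trace(w,n)[:2]:
    m=x["mask"].astype(np.uint8);r=cv2.minAreaRect(cv2.findNonZero(m));print(n,x["score"],x["extent"],r)
    for c in cv2.boxPoints(r): print(c.round(1),[at_z(w,c,z)[:2].round(1).tolist() for z in(92,50)])
E
```

```text
t 38.1 pos [460.5 352.9 216. ] rot [ 3.141 -0.     2.996] F [ 0.9 -0.4  0. ] w 85.1 q6 0.80
key_bow 0.68 [322.2, 154.4, 17.1, 52.9] ((329.6651306152344, 181.0577392578125), (50.63226318359375, 10.670154571533203), 80.21759033203125)
[320.1 157. ] [[433.4, 359.9], [439.6, 359.3]]
[330.6 155.2] [[433.1, 369.6], [439.3, 370.5]]
[339.2 205.1] [[481.5, 371.3], [495.1, 372.5]]
[328.7 206.9] [[481.8, 361.2], [495.5, 360.8]]
key_bow 0.25 [34.3, 103.5, 239.5, 129.0] ((155.1844482421875, 170.5286865234375), (116.97216796875, 231.31881713867188), 84.80557250976562)
[ 34.7 122.8] [[366.2, 113.8], [362.2, 75.6]]
[265.1 101.8] [[378.8, 319.5], [376.7, 312.8]]
[275.7 218.3] [[485.8, 309.0], [500.0, 300.6]]
[ 45.3 239.2] [[474.3, 79.8], [486.8, 36.4]]
stand 0.82 [294.0, 137.4, 66.6, 74.8] ((328.54730224609375, 172.474609375), (68.81230163574219, 58.549922943115234), 80.21759033203125)
[293.9 143.5] [[417.9, 338.3], [421.8, 334.4]]
[351.6 133.6] [[416.7, 390.7], [420.4, 394.8]]
[363.2 201.4] [[481.2, 394.3], [494.7, 399.0]]
[305.5 211.4] [[483.0, 338.6], [496.8, 334.8]]
```

View pics/w6.png

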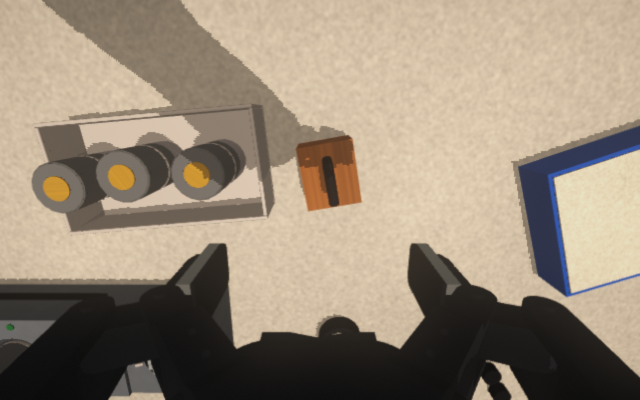

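The key's bow runs from (330,155) to (334,206) in the wrist view. It is about 12 mm further in +y than my first estimate, at about (460.5, 365.5) with yaw about 0.03. I align above it and measure again.

```bash
python3 rel.py 460.5,365.5,150,3.175
```

```text
t 38.3 pos [460.7 353.  216.3] rot [3.14  0.    2.996] F [ 1.  -0.6  0.5] w 85.4 q6 0.80
460.5,365.5,150,3.175 dp [0.2, 1.22, 6.64] rot [0.1, 0.0, -10.2]
```

Emit:
drive_tool(plan=[{"dp":[0.1,0.6,3],"rot":[0,0,-5],"hand":1},{"dp":[0.2,1.2,6.5],"rot":[0,0,-10.2],"hand":1},{"dp":[0.2,1.2,6.5],"rot":[0,0,-10.2],"hand":1},{"dp":[0.2,1.2,6.5],"rot":[0,0,-10.2],"hand":1}])

```text
time_s: 38.8
tcp_pos: [461.2, 365.2, 152.6]
tcp_rot: [3.14, 0.002, -3.111]
wrist_force: [0.1, 0.2, 0.7]
gripper_width: 85.2
```

```bash
python3 rel.py;python3 - <<'E'
from h import *
w=camera("wrist");save(w,"w7",(220,100,200,200),3)
for n in("key_bow",):
  for x in models.trace(w,n)[:1]:
    m=x["mask"].astype(np.uint8);r=cv2.minAreaRect(cv2.findNonZero(m));print(n,x["score"],x["extent"],r)
    for c in cv2.boxPoints(r): print(c.round(1),[at_z(w,c,z)[:2].round(1).tolist() for z in(92,50)])
E
```

```text
t 38.8 pos [461.2 365.2 152.6] rot [ 3.140e+00  2.000e-03 -3.111e+00] F [0.1 0.2 0.7] w 85.2 q6 0.64
key_bow 0.78 [310.8, 164.4, 12.7, 68.9] ((317.0, 200.5), (65.0, 12.0), 90.0)
[311. 168.] [[432.0, 360.6], [439.9, 359.9]]
[323. 168.] [[431.8, 369.1], [439.6, 370.1]]
[323. 233.] [[481.3, 370.8], [499.0, 372.2]]
[311. 233.] [[481.6, 361.8], [499.3, 361.3]]
```

View pics/w7.png

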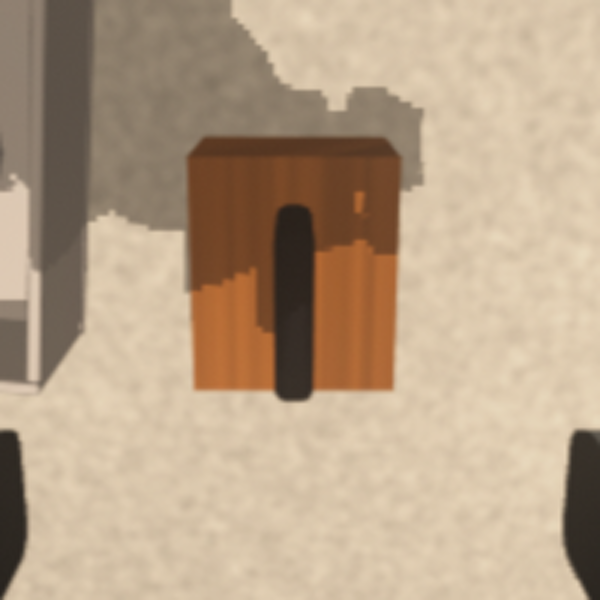

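The key is square to the jaws and centred at column 318, so I grasp it and lift.

Emit:
drive_tool(plan=[{"dp":[0,0,4],"rot":[0,0,0],"hand":1},{"dp":[0,0,8],"rot":[0,0,0],"hand":1},{"dp":[0,0,8],"rot":[0,0,0],"hand":1},{"dp":[0,0,8],"rot":[0,0,0],"hand":1},{"dp":[0,0,8],"rot":[0,0,0],"hand":-1},{"dp":[0,0,8],"rot":[0,0,0],"hand":-1},{"dp":[0,0,8],"rot":[0,0,0],"hand":-1},{"dp":[0,0,8],"rot":[0,0,0],"hand":-1},{"dp":[0,0,8],"rot":[0,0,0],"hand":-1},{"dp":[0,0,8],"rot":[0,0,0],"hand":-1},{"dp":[0,0,8],"rot":[0,0,0],"hand":-1},{"dp":[0,0,8],"rot":[0,0,0],"hand":-1}])

```text
time_s: 40.4
tcp_pos: [462.0, 366.0, 73.7]
tcp_rot: [3.138, 0.004, -3.11]
wrist_force: [-1.7, -2.0, 4.3]
gripper_width: 8.3
```

Emit:
drive_tool(plan=[{"dp":[0,0,-1.5],"rot":[0,0,0],"hand":-1},{"dp":[0,0,-3],"rot":[0,0,0],"hand":-1},{"dp":[0,0,-5],"rot":[0,0,0],"hand":-1},{"dp":[0,0,-8],"rot":[0,0,0],"hand":-1},{"dp":[0,0,-13],"rot":[0,0,0],"hand":-1},{"dp":[0,0,-14],"rot":[0,0,0],"hand":-1},{"dp":[0,0,-14],"rot":[0,0,0],"hand":-1},{"dp":[0,0,-14],"rot":[0,0,0],"hand":-1}])

```text
time_s: 41.4
tcp_pos: [460.8, 364.9, 212.2]
tcp_rot: [3.14, 0.001, -3.11]
wrist_force: [0.4, 0.3, 0.1]
gripper_width: 7.8
```

```bash
python3 rel.py 648.2,143.7,210,2.996;python3 - <<'E'
from h import *
w=camera("wrist")
x=models.trace(w,"key_bow")[0]
m=x["mask"].astype(np.uint8);r=cv2.minAreaRect(cv2.findNonZero(m));print(x["score"],x["extent"],r)
p=camera("top")
x=models.trace(p,"slot")[0];m=x["mask"];v,u=np.nonzero(m);print("slot",x["score"],at_z(p,(u.mean(),v.mean()),78))
cv2.imwrite("pics/c7.png",np.hstack([cv2.resize(w["color"],(480,300)),cv2.resize(p["color"][140:180,245:285],(300,300),interpolation=2)])[:,:,::-1])
E
```

```text
t 41.4 pos [460.8 364.9 212.2] rot [ 3.14e+00  1.00e-03 -3.11e+00] F [0.4 0.3 0.1] w 7.8 q6 0.64
648.2,143.7,210,2.996 dp [-18.04, -22.7, 0.21] rot [0.1, 0.1, 10.1]
0.89 [308.0, 189.6, 17.5, 105.2] ((318.5428466796875, 242.41937255859375), (101.27640533447266, 20.825889587402344), 87.73949432373047)Traceback (most recent call last):
  File "<stdin>", line 6, in <module>
IndexError: list index out of range
```

Emit:
drive_tool(plan=[{"dp":[-4,-4.5,0],"rot":[0,0,2],"hand":-1},{"dp":[-8,-9,0],"rot":[0,0,4],"hand":-1},{"dp":[-12,-13.5,0],"rot":[0,0,7],"hand":-1},{"dp":[-16,-17,0],"rot":[0,0,10],"hand":-1},{"dp":[-18,-19.2,0.2],"rot":[0,0,10.1],"hand":-1},{"dp":[-18,-19.2,0.2],"rot":[0,0,10.1],"hand":-1},{"dp":[-18,-19.2,0.2],"rot":[0,0,10.1],"hand":-1},{"dp":[-18,-19.2,0.2],"rot":[0,0,10.1],"hand":-1}])

```text
time_s: 42.6
tcp_pos: [646.2, 179.9, 210.3]
tcp_rot: [3.14, 0.001, 2.998]
wrist_force: [0.9, 0.6, -0.1]
gripper_width: 7.9
```

```bash
python3 rel.py;python3 - <<'E'
from h import *
w=camera("wrist")
save(w,"w8",(210,100,200,220),2.7)
np.savez("w8.npz",**{k:np.array(w[k]) for k in("color","K","k1","world_from_camera")})
for x in models.trace(w,"slot")[:2]:
    m=x["mask"].astype(np.uint8);print(x["score"],x["extent"]);v,u=np.nonzero(m);print(at_z(w,(u.mean(),v.mean()),78),cv2.fitEllipse(cv2.findNonZero(m)))
E
```

```text
t 42.6 pos [646.2 179.9 210.3] rot [3.140e+00 1.000e-03 2.998e+00] F [ 0.9  0.6 -0.1] w 7.9 q6 0.41
0.92 [259.1, 169.8, 45.1, 43.4]
[647.03338648 146.27795438  78.        ] ((282.3876647949219, 190.37539672851562), (38.58051300048828, 40.36637878417969), 117.48869323730469)
0.58 [1.9, 163.6, 43.8, 61.0]
[ 612.64722215 -106.24768369   78.        ] ((20.095773696899414, 193.02471923828125), (42.15614318847656, 52.66440963745117), 13.934187889099121)
```

View pics/w8.png

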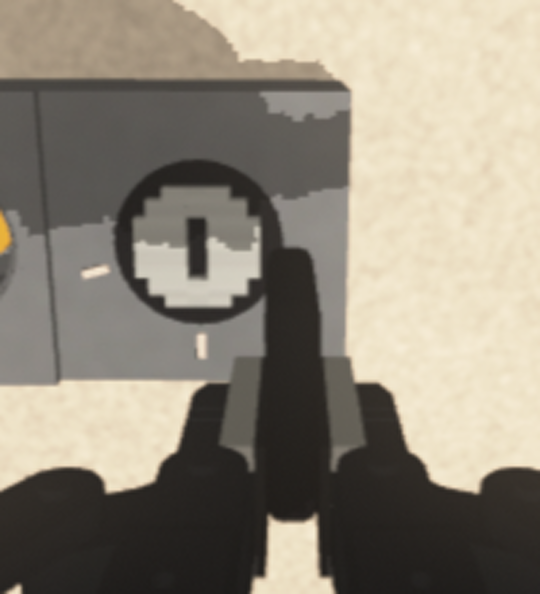

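The slot shows at pixel (283, 192), running up the image and so parallel to the held blade. The key shows at column 318. Next I compute the exact offset.

Run:
```python
from h import *
w=np.load("w8.npz");w={k:w[k] for k in w.files};w["k1"]=float(w["k1"])
T=np.array([646.2,179.9]);yaw=2.998;tx=np.array([np.cos(yaw),np.sin(yaw)]);ty=np.array([np.sin(yaw),-np.cos(yaw)])
def tl(P): d=P[:2]-T; return (round(d@tx,1),round(d@ty,1))
S=at_z(w,(283.1,191.7),78);print("slot",S.round(1),tl(S))
# slot row extents
for uv in((283.1,180.4),(283.1,203)): print(at_z(w,uv,78).round(1))
for z in (228.6,150): print(z,proj(w,[*T,z]).round(1))
g=cv2.cvtColor(w["color"],cv2.COLOR_RGB2GRAY).astype(int)
for r in (195,200,210,220,230): print(r,g[r,304:334].tolist())
for r in (180,186,190,195,200): print("s",r,g[r,274:294].tolist())
for z in (150,153): 
  for r in (192,):
    P=at_z(w,(318,r),z);print("tip",z,P.round(1),tl(P))
P=at_z(w,(318,292),229);print("topend",tl(P))
```

```text
slot [648.6 146.7  78. ] (np.float64(-7.1), np.float64(-32.5))
[637.5 148.7  78. ]
[659.9 144.7  78. ]
228.6 [315.9 258.4]
150 [316.4 207.8]
195 [200, 183, 122, 58, 47, 43, 40, 39, 38, 40, 40, 40, 41, 40, 41, 41, 42, 41, 42, 43, 54, 104, 133, 140, 141, 141, 142, 142, 143, 143]
200 [205, 187, 124, 58, 43, 40, 38, 39, 39, 40, 40, 40, 40, 41, 41, 42, 42, 42, 43, 43, 43, 53, 105, 134, 138, 140, 141, 141, 141, 141]
210 [47, 53, 79, 96, 71, 42, 38, 38, 39, 40, 39, 39, 40, 40, 39, 40, 41, 41, 42, 42, 42, 42, 46, 72, 117, 138, 140, 140, 141, 140]
220 [137, 137, 135, 105, 62, 40, 39, 39, 40, 40, 40, 40, 40, 42, 41, 42, 41, 42, 42, 43, 43, 43, 42, 46, 72, 117, 138, 141, 141, 141]
230 [133, 135, 132, 115, 73, 42, 38, 38, 39, 38, 39, 39, 39, 39, 39, 41, 40, 40, 40, 41, 42, 41, 41, 45, 70, 115, 135, 136, 137, 138]
s 180 [128, 129, 128, 128, 118, 101, 92, 90, 91, 91, 92, 94, 114, 127, 129, 129, 129, 129, 129, 129]
s 186 [125, 125, 125, 124, 111, 76, 45, 38, 38, 38, 38, 47, 82, 114, 125, 126, 126, 125, 126, 126]
s 190 [130, 130, 130, 130, 119, 87, 54, 45, 44, 44, 44, 58, 130, 187, 205, 206, 204, 202, 198, 167]
s 195 [198, 198, 198, 197, 180, 124, 62, 45, 44, 44, 44, 47, 95, 168, 197, 199, 200, 199, 200, 200]
s 200 [202, 203, 203, 203, 198, 147, 71, 44, 42, 41, 44, 52, 100, 173, 202, 205, 205, 205, 205, 206]
tip 150 [634.5 182.8 150. ] (np.float64(12.0), np.float64(1.2))
tip 153 [633.7 182.9 153. ] (np.float64(12.8), np.float64(1.2))
topend (np.float64(-18.3), np.float64(1.0))
```

Emit:
drive_tool(plan=[{"dp":[-0.5,-1.8,0],"rot":[0,0,0],"hand":-1},{"dp":[-0.95,-3.5,2],"rot":[0,0,0],"hand":-1},{"dp":[-0.95,-3.5,5],"rot":[0,0,0],"hand":-1},{"dp":[-0.95,-3.5,6],"rot":[0,0,0],"hand":-1},{"dp":[-0.95,-3.5,6],"rot":[0,0,0],"hand":-1},{"dp":[-0.95,-3.5,6],"rot":[0,0,0],"hand":-1},{"dp":[-0.95,-3.5,6],"rot":[0,0,0],"hand":-1}])

```text
time_s: 43.58
tcp_pos: [651.6, 144.4, 152.0]
tcp_rot: [3.139, 0.004, 2.999]
wrist_force: [-0.6, -0.0, -0.7]
gripper_width: 7.9
```

```bash
python3 rel.py;python3 - <<'E'
from h import *
w=camera("wrist")
save(w,"w9",(258,130,120,110),5)
q=camera("side");b=q["color"][195:250,240:310][:,:,::-1];a=cv2.imread("pics/w9.png")[:,:500]
cv2.imwrite("pics/c9.png",np.hstack([cv2.resize(a,(455,500)),cv2.resize(b,(345,500*345//345),interpolation=2)]))
np.savez("w9.npz",**{k:np.array(w[k]) for k in("color","K","k1","world_from_camera")})
g=cv2.cvtColor(w["color"],cv2.COLOR_RGB2GRAY).astype(int)
for r in range(168,232,4): print(r,g[r,300:336].tolist())
E
```

```text
t 43.6 pos [651.6 144.4 152. ] rot [3.139 0.004 2.999] F [-0.6 -0.  -0.7] w 7.9 q6 0.36
168 [38, 38, 43, 51, 56, 56, 55, 56, 56, 56, 56, 56, 56, 56, 56, 57, 57, 56, 56, 56, 57, 57, 57, 58, 57, 58, 58, 58, 59, 59, 59, 59, 58, 56, 48, 44]
172 [36, 44, 87, 125, 137, 139, 139, 138, 138, 138, 138, 139, 138, 138, 137, 136, 137, 136, 137, 137, 137, 137, 137, 138, 139, 140, 139, 139, 140, 140, 140, 140, 140, 136, 95, 50]
176 [130, 131, 136, 139, 140, 141, 140, 140, 140, 141, 140, 141, 140, 141, 141, 141, 141, 142, 141, 142, 142, 142, 142, 141, 141, 141, 141, 141, 141, 141, 142, 142, 141, 141, 134, 127]
180 [136, 136, 136, 136, 136, 136, 136, 136, 136, 136, 137, 137, 137, 136, 136, 136, 136, 135, 136, 136, 136, 136, 136, 137, 137, 138, 138, 138, 137, 137, 137, 138, 138, 138, 138, 138]
184 [141, 141, 141, 141, 140, 141, 141, 140, 141, 140, 140, 140, 137, 103, 64, 53, 52, 53, 53, 52, 53, 54, 65, 114, 139, 141, 141, 141, 142, 141, 142, 141, 142, 142, 141, 142]
188 [138, 138, 139, 139, 138, 139, 138, 138, 139, 139, 139, 139, 135, 97, 51, 38, 36, 36, 36, 37, 37, 38, 53, 109, 137, 140, 140, 139, 14
[... 975 characters left out ...]
4, 35, 35, 35, 34, 37, 79, 180, 219, 223, 223, 223, 223, 224, 224]
216 [139, 139, 138, 139, 138, 138, 135, 106, 60, 36, 33, 34, 35, 35, 34, 35, 35, 35, 35, 35, 35, 36, 35, 36, 36, 36, 35, 46, 108, 191, 220, 223, 223, 224, 223, 224]
220 [63, 56, 80, 169, 206, 210, 205, 160, 83, 38, 34, 33, 34, 34, 34, 35, 34, 35, 35, 35, 35, 36, 35, 36, 36, 36, 36, 44, 100, 182, 213, 216, 210, 153, 78, 68]
224 [42, 45, 78, 160, 195, 199, 195, 151, 78, 38, 33, 33, 34, 34, 34, 35, 35, 35, 35, 35, 36, 35, 35, 36, 36, 36, 36, 42, 94, 169, 199, 202, 197, 138, 62, 47]
228 [118, 88, 62, 48, 44, 43, 42, 39, 34, 33, 34, 34, 35, 34, 34, 34, 34, 35, 35, 35, 35, 36, 35, 35, 35, 36, 36, 35, 38, 42, 46, 47, 49, 56, 70, 94]
```

View pics/w9.png

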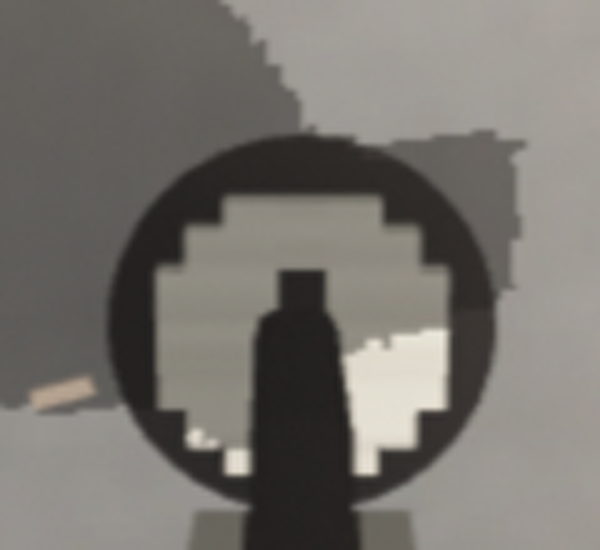

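The slot's near end shows centred at column 318.1 just ahead of the bow, whose centre is at 317.3 to 318. I check the lengthwise offset and then insert.

Run:
```python
from h import *
w=np.load("w9.npz");w={k:w[k] for k in w.files};w["k1"]=float(w["k1"])
T=np.array([651.6,144.4]);yaw=2.999;tx=np.array([np.cos(yaw),np.sin(yaw)]);ty=np.array([np.sin(yaw),-np.cos(yaw)])
def tl(uv,z): d=at_z(w,uv,z)[:2]-T; return (round(d@tx,1),round(d@ty,1))
print("slot end",tl((318.1,183.3),78),"bow near bottom",tl((317.2,190.5),128.3),tl((317.2,194),130),"bow near top",tl((318,213),170.3))
for tz in (22,):
  for z in(128.3,170.3): print(z,proj(w,[*(T+tx*tz),z]).round(1))
print("slotpred",proj(w,[648.2-.99*11.5,143.7+.143*11.5,78]).round(1))
import cv2
g=cv2.cvtColor(w["color"],cv2.COLOR_RGB2GRAY).astype(int)
print(g[178:200,318].tolist(), g[225:310:3,318].tolist())
```

```text
slot end (np.float64(15.0), np.float64(1.3)) bow near bottom (np.float64(22.8), np.float64(0.7)) (np.float64(21.1), np.float64(0.6)) bow near top (np.float64(23.2), np.float64(1.0))
128.3 [316.1 191.7]
170.3 [315.8 215.5]
slotpred [314.8 183.6]
[138, 137, 136, 136, 136, 122, 53, 37, 37, 36, 36, 37, 36, 35, 34, 33, 34, 34, 33, 34, 33, 34] [35, 35, 35, 35, 35, 35, 34, 35, 34, 33, 33, 35, 33, 33, 34, 33, 33, 33, 33, 33, 33, 33, 40, 228, 233, 235, 237, 235, 235]
```

Emit:
drive_tool(plan=[{"dp":[0.2,0.05,0],"rot":[0,0,0],"hand":-1},{"dp":[0.2,0.05,0.5],"rot":[0,0,0],"hand":-1},{"dp":[0.2,0.05,0.9],"rot":[0,0,0],"hand":-1},{"dp":[0.2,0.05,1.2],"rot":[0,0,0],"hand":-1},{"dp":[0.2,0.05,1.4],"rot":[0,0,0],"hand":-1},{"dp":[0.2,0.05,1.6],"rot":[0,0,0],"hand":-1},{"dp":[0.2,0.05,1.7],"rot":[0,0,0],"hand":-1},{"dp":[0.2,0.05,1.7],"rot":[0,0,0],"hand":-1}])

```text
time_s: 44.68
tcp_pos: [649.4, 145.1, 134.5]
tcp_rot: [3.139, 0.003, 2.999]
wrist_force: [0.0, -0.0, -0.4]
gripper_width: 8.2
```

The tip is inside the slot with no force. I go deeper in small steps.

Emit:
drive_tool(plan=[{"dp":[0,0,0.3],"rot":[0,0,0],"hand":-1},{"dp":[0,0,0.6],"rot":[0,0,0],"hand":-1},{"dp":[0,0,0.9],"rot":[0,0,0],"hand":-1},{"dp":[0,0,1.1],"rot":[0,0,0],"hand":-1},{"dp":[0,0,1.1],"rot":[0,0,0],"hand":-1}])

```text
time_s: 45.3
tcp_pos: [649.3, 145.1, 123.2]
tcp_rot: [3.139, 0.002, 2.999]
wrist_force: [-0.5, 0.3, 0.4]
gripper_width: 7.9
```

Emit:
drive_tool(plan=[{"dp":[0,0,0.4],"rot":[0,0,0],"hand":-1},{"dp":[0,0,0.8],"rot":[0,0,0],"hand":-1},{"dp":[0,0,1.2],"rot":[0,0,0],"hand":-1},{"dp":[0,0,1.6],"rot":[0,0,0],"hand":-1},{"dp":[0,0,1.9],"rot":[0,0,0],"hand":-1},{"dp":[0,0,2.1],"rot":[0,0,0],"hand":-1},{"dp":[0,0,2.25],"rot":[0,0,0],"hand":-1},{"dp":[0,0,2.25],"rot":[0,0,0],"hand":-1}])

```text
time_s: 46.3
tcp_pos: [649.4, 145.2, 101.7]
tcp_rot: [3.139, 0.003, 2.999]
wrist_force: [-1.8, 0.0, 3.7]
gripper_width: 7.8
```

Emit:
drive_tool(plan=[{"dp":[0,0,0.15],"rot":[0,0,0],"hand":-1},{"dp":[0,0,0.15],"rot":[0,0,0],"hand":-1},{"dp":[0,0,0.1],"rot":[0,0,7],"hand":-1},{"dp":[0,0,0.1],"rot":[0,0,14],"hand":-1},{"dp":[0,0,0.1],"rot":[0,0,21],"hand":-1},{"dp":[0,0,0.1],"rot":[0,0,28],"hand":-1},{"dp":[0,0,0.1],"rot":[0,0,35],"hand":-1},{"dp":[0,0,0.1],"rot":[0,0,42],"hand":-1},{"dp":[0,0,0.1],"rot":[0,0,49],"hand":-1},{"dp":[0,0,0.1],"rot":[0,0,56],"hand":-1},{"dp":[0,0,0.1],"rot":[0,0,62],"hand":-1},{"dp":[0,0,0.1],"rot":[0,0,67],"hand":-1},{"dp":[0,0,0.1],"rot":[0,0,70],"hand":-1},{"dp":[0,0,0.1],"rot":[0,0,70],"hand":-1}])

```text
time_s: 48.05
tcp_pos: [649.8, 144.3, 101.7]
tcp_rot: [3.137, 0.0, 1.777]
wrist_force: [-1.9, -2.3, 4.0]
gripper_width: 8.0
```

```bash
python3 rel.py; python3 -c "
from h import *
s=status.sense();print(s['torque'],s['qpos'],s['tau'])"
```

```text
t 48.0 pos [649.8 144.3 101.7] rot [3.137 0.    1.777] F [-1.9 -2.3  4. ] w 8.0 q6 1.58
[-0.62574037  0.41452031  0.02571847] [ 2.18546221e-01  6.33372908e-01  2.93020314e-01  1.22557865e+00
 -1.29798470e-04  1.58327414e+00] [  1.48005489 -51.02678418  23.8192606   -0.97182859   0.74865052
   0.12953498]
```

Emit:
drive_tool(plan=[{"dp":[0,0,0],"rot":[0,0,4],"hand":-1},{"dp":[0,0,0],"rot":[0,0,8],"hand":-1},{"dp":[0,0,0],"rot":[0,0,10],"hand":-1},{"dp":[0,0,0],"rot":[0,0,10],"hand":-1}])

```text
time_s: 48.55
tcp_pos: [649.6, 144.0, 101.7]
tcp_rot: [3.137, -0.0, 1.603]
wrist_force: [-2.6, -1.1, 3.0]
gripper_width: 8.2
```

```bash
python3 -c "
from h import *
s=status.sense();print(s['torque'],s['qpos'][5],s['tau'][5],s['tcp_rot'],s['tcp_pos'])"
```

```text
[-0.37690729  0.44622561  0.08014462] 1.7570070069222725 0.117767876945436 [ 3.13707527e+00 -3.49221782e-04  1.60302581e+00] [649.61857078 144.04628863 101.72972344]
```

Emit:
drive_tool(plan=[{"dp":[0,0,0],"rot":[0,0,3],"hand":-1},{"dp":[0,0,0],"rot":[0,0,6],"hand":-1},{"dp":[0,0,0],"rot":[0,0,8],"hand":-1},{"dp":[0,0,0],"rot":[0,0,8],"hand":-1}])

```text
time_s: 49.05
tcp_pos: [649.3, 144.1, 101.7]
tcp_rot: [3.138, -0.001, 1.465]
wrist_force: [-3.0, -2.3, 3.5]
gripper_width: 8.0
```

```bash
python3 -c "
from h import *
s=status.sense();print(s['torque'],s['qpos'][5],s['tau'][5],s['tcp_rot'],s['tcp_pos'])"
```

```text
[-0.43865137  0.6534925   0.71141242] 1.8951546959988164 0.8372589200735092 [ 3.13768973e+00 -6.27474039e-04  1.46511917e+00] [649.28756562 144.08697922 101.70678953]
```

Torque about z rose from 0.08 to 0.71 N m, so the barrel is at its stop. I release and raise.

Emit:
drive_tool(plan=[{"dp":[0,0,0],"rot":[0,0,-1],"hand":-1},{"dp":[0,0,0],"rot":[0,0,-1],"hand":-0.3},{"dp":[0,0,0],"rot":[0,0,-1],"hand":-0.1},{"dp":[0,0,0],"rot":[0,0,-1],"hand":-0.1},{"dp":[0,0,0],"rot":[0,0,-1],"hand":-0.1},{"dp":[0,0,-2],"rot":[0,0,-1],"hand":-0.1},{"dp":[0,0,-6],"rot":[0,0,-1],"hand":0.1},{"dp":[0,0,-11],"rot":[0,0,-1],"hand":0.1},{"dp":[-2,-5,-12],"rot":[0,0,-1],"hand":0.1},{"dp":[-4,-10,-12],"rot":[0,0,-1],"hand":0.1},{"dp":[-6,-16,-12],"rot":[0,0,-1],"hand":0.1},{"dp":[-8,-20,-12],"rot":[0,0,-1],"hand":0.1},{"dp":[-8,-20,-12],"rot":[0,0,-1],"hand":0.1},{"dp":[-8,-20,-12],"rot":[0,0,-1],"hand":0.1}])

```text
time_s: 50.8
tcp_pos: [442.5, 85.8, 221.6]
tcp_rot: [3.135, -0.001, 1.482]
wrist_force: [-1.3, -0.7, -0.2]
gripper_width: 46.9
```

```bash
python3 rel.py
python3 - <<'E'
from h import *
w=camera("wrist");q=camera("side");p=camera("top")
a=cv2.resize(q["color"][140:330,220:400],(379,400),interpolation=2)
b=cv2.resize(p["color"][130:260,170:340],(400,306),interpolation=2)
b=np.vstack([b,np.zeros((94,400,3),np.uint8)])
cv2.imwrite("pics/c10.png",np.hstack([a,b])[:,:,::-1])
cv2.imwrite("pics/c11.png",w["color"][:,:,::-1])
x=models.trace(q,"key_bow")[0];print(x["score"],x["extent"],"exp bow centre",proj(q,[648.3,144,99]),proj(q,[648.3,144,120]))
E
```

```text
t 50.8 pos [442.5  85.8 221.6] rot [ 3.135e+00 -1.000e-03  1.482e+00] F [-1.3 -0.7 -0.2] w 46.9 q6 1.85
0.6 [266.5, 210.8, 13.8, 21.4] exp bow centre [271.82061251 220.39153614] [271.37263784 213.41554026]
```

View pics/c10.png

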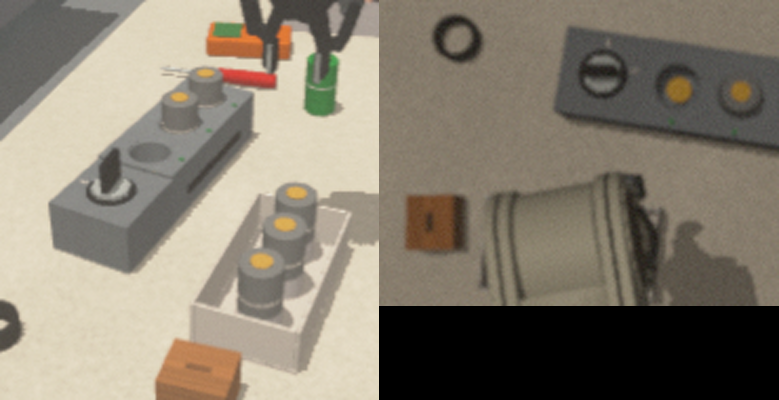

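The key stands upright on the barrel, both packs are low in the dock, and three are in the tub. I measure the key's final angle from above with the wrist camera.

Emit:
drive_tool(plan=[{"dp":[0,5,0],"rot":[0,0,0],"hand":0.1},{"dp":[0,10,0],"rot":[0,0,0],"hand":0.1},{"dp":[0,15,0],"rot":[0,0,0],"hand":0.1},{"dp":[-1,20,0],"rot":[0,0,0],"hand":0.1},{"dp":[-1,20,0],"rot":[0,0,0],"hand":0.1},{"dp":[-1,20,0],"rot":[0,0,0],"hand":0.1}])

```text
time_s: 51.75
tcp_pos: [640.8, 58.4, 220.2]
tcp_rot: [3.14, -0.0, 1.483]
wrist_force: [0.0, 0.2, 0.1]
gripper_width: 46.9
```

```bash
python3 rel.py
python3 - <<'E'
from h import *
w=camera("wrist");save(w,"w12",(220,20,200,200),3)
x=models.trace(w,"key_bow")[0];m=x["mask"].astype(np.uint8)
r=cv2.minAreaRect(cv2.findNonZero(m));print(x["score"],x["extent"],r)
for c in cv2.boxPoints(r): print(c.round(1),at_z(w,c,120)[:2].round(1))
E
```

```text
t 51.8 pos [640.8  58.4 220.2] rot [ 3.14  -0.     1.483] F [0.  0.2 0.1] w 46.9 q6 1.75
0.94 [308.3, 56.2, 17.1, 59.1] ((317.6275939941406, 86.03103637695312), (58.63011169433594, 12.872049331665039), 85.2363510131836)
[308.8  57.4] [643.4 167.3]
[321.6  56.3] [653.2 167.2]
[326.5 114.7] [653.4 123.8]
[313.6 115.8] [643.1 123.9]
```

View pics/w12.png

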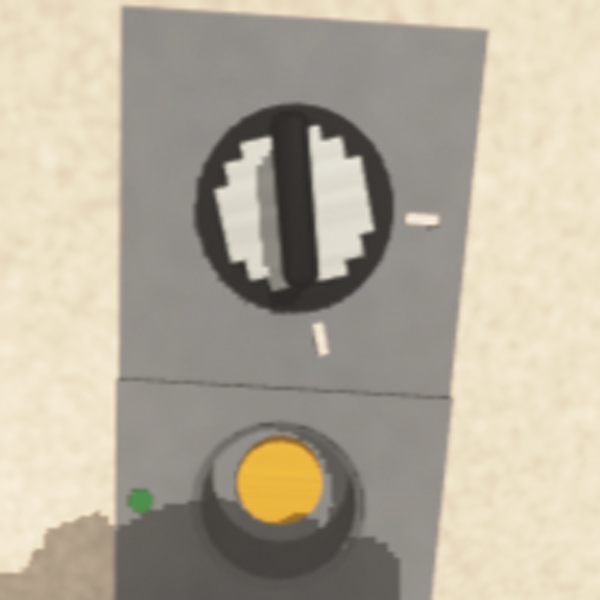

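The key points at -1.571 rad, which is 1.425 rad clockwise from off (1.3 plus about 0.125 play). The barrel's own edges line up with the on tick at crop (320,338). Everything is in place, so I hand in.

```bash
python3 -c "
from h import *
print(arm.hand_in())"
```

```text
the job is handed in; nothing more can be done
None
```

The job is done and handed in at about 52 s on the robot's clock, with the gripper clear of everything.

- **Charged packs:** all three were lifted out of the dock and stand upright in the white tub. The last side picture shows them there.
- **Flat packs:** only two were on the table. They are in well1 and well0, each pressed until it bottomed (the arm stalled at 24–29 N). Their tops measure within about 1 mm of the seated height in the side view. The third bore, well2, stays empty. The green look-alike was not touched, and neither pack was seen to have been knocked aside.
- **Key:** it is fully home, at the predicted tool height of 101.7 mm. I turned it clockwise until the torque rose from 0.08 to 0.71 N m at the stop. The bow's final angle is 1.425 rad from off, which is 1.3 rad plus the key's play, and the barrel edges line up with the on tick.
- **Bystanders:** the arm did not go near the meter, screwdriver or dial cap. I did not measure their positions again at the end.

**Disagreements between checks:**
- My first reading of the key's position was about 12 mm off in y. The wrist camera corrected it before the grasp.
- The cameras differed by 1–3 mm in y on the bores and slot. I settled the key and well0 fits with close relative views.

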